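# Refit the return spring of a strap cutter's lever

### The arm

A 6-joint arm with a two-finger parallel gripper is mounted at the origin on the work surface. World frame = base frame: x ahead of the robot, y to its left, z up, the work surface at z = 0. Lengths are in m, angles in rad, forces in N, time in s.
With the tool pointing down it reaches from about 0.325 to 0.9 m from the base axis. Payload 6.1 kg.
Tool frame: the origin (TCP) lies between the finger pads; the fingertips stand 17 mm ahead of it and the grasp point (between the pads) lies 2 mm behind it; y points along the fingers, z is the direction in which the jaws open and shut, and the axes are right-handed (so a half turn about y gives the same grasp; the last joint's range is limited). The gripper opens to 87 mm and grips with 3 to 60 N. Pads are 19 mm wide; open, the fingers measure 117 mm over their backs; the gripper's body (75 mm by 190 mm) begins 51 mm behind the grasp point.
Start: joints at [-1.26, 0.22, 1.526, -0, 1.395, -0.126], TCP at [0.264, -0.566, 0.24] pointing down, gripper open.
Joint ranges: [-2.98, 2.98], [-0.91, 2.08], [0.09, 2.57], [-1.24, 4.39], [0.2, 2.65], [-2.68, 2.68]. Speed limits (rad/s): [2.57, 2.57, 3.01, 3.14, 3.14, 3.14].

### API

Orientations are given as a unit quaternion [x, y, z, w].
In Python, from rig import r gives the robot as it stands. The module is installed in compiled form; this text tells all that it offers.
- The arm moves only by the tool send_rows, never from a script. Its argument "series" is a list of rows, each a list of 5 numbers: the shift along the tool's x, y, z in mm, then the turn about the tool's y in degrees, then the opening, from 0 (shut) to 1 (fully open). In form: [[x, y, z, turn, hand], ...]. A call has 1 to 12 rows; each row is the pose to reach, as a shift and turn from the pose measured when the call began, along the tool's axes at that moment; what a row does not reach only later rows make up. A row lasts 1/8 s, in which the tool goes at most 62.5 mm and 10.7 degrees, less where a joint would pass 70% of its speed; a pose out of reach is approached as far as the arm can. A call with a gripper value outside its range is refused whole. The fingers move at their own pace and stop on an object; "grip_force" is the grip in N (left out, the last holds). Time passes only in rows, so rows that repeat a pose let the fingers close. It gives the time, the measured TCP pose, the force and the opening at its end, in the units of the state.
- r.get_obs(): the state, without advancing time (a new reading comes with each control period).
- r.grab_frame(name): name is "side" or "top"; returns a dict with "image" (420x560x3 uint8, red, green, blue), "range_z" (420x560 float32, m along the optical axis (not along the pixel's ray), 0 where there is no reading), "mtx" (3x3 intrinsics, pixels), "world_to_cam" (4x4, takes a point from world to camera coordinates). Camera axes: x right, y down, z forward; pixel columns grow to the right and rows downward; lengths in m; the calibration is good to about 2 mm. A picture is of the moment at which its call begins.
- r.finish_job(): hands the job in, once; it reports no verdict.
The state is a dict: "t": time; "qpos": joint angles; "joint_vel": joint speeds; "joint_torque": joint torques, N m; "ee_pos": TCP position; "tcp_rot": TCP orientation; "ft_force": force on the tool from outside, world axes, zero at the start; "wrist_torque": the same for the moment, N m; "gripper_width": opening from 0.0 (shut) to 1.0 (fully open).
Only numpy, scipy, OpenCV 4.12 (cv2) and the standard library are available. Lean on these libraries where they do the work, as an engineer would, in place of code of your own. Each camera call takes 0.05 s, during which the arm holds its last target.

### The job

Refit the return spring of the strap cutter: first lower the hooked end into the hole in the anchor block, feeling for the hole with a light touch, then stretch the spring and drop its eye over the lever's headed post, right down under the head. Let go so that the spring draws the lever back against its stop. Do not overstretch the spring or press its hook hard on the block, and leave the other things on the bench alone.

Things in the scene. Friction and masses are not known exactly. Their poses are not given: they have to be found in the camera images.
- cutter: Strap cutter bolted to the table, grey base with, in a row along its own x (y = 0), anchor block, coil rest and lever post. Origin on the table under hole_zone; x runs level from block to post, z up. Steel anchor block 44 (x) x 26 mm, clamped immovably at an unknown place along x; a groove 14 mm wide between 4 mm lips runs along its top in x, floor 60 mm up. Roller housing at y beyond -88 mm is 67 mm high.
- hole_zone (a point): Groove floor (60 mm up) at the middle of the hole's range; axes as cutter. The hole (9 x 9 mm, 26 deep, mid-groove) has its centre within 9 mm either way of this point along the cutter's x. Its true place is not measured: see it, or slide the hook's tip along the groove under a light press (3 to 4 N) till it drops in. The 6 mm leg has 1.5 mm play each side.
- coil_rest (a point): Top of the rest that carries the coil, 62 mm up, 32 x 24 mm, 82 mm from hole_zone along the cutter's x. With the leg 24 mm deep in the hole the spring lies level on it, its axis 70 mm above the table, and stays there when let go.
- post (a point): Mid-neck of the headed steel post that stands on the lever's end, 70 mm up. Neck 8 mm thick, free from 60 to 75 mm above the table; head 13 mm wide, 75 to 79 mm; the eye must be lifted over it. Axes turn with the lever. With the lever on its stop: 180 mm from hole_zone along the cutter's x, y = 0. The lever's arm below runs to the pivot, 14 mm wide, top 60 mm up.
- lever (a joint): Angle of the lever, rad: 0 = on its stop (post nearest the hole), growing to 0.30 as the post swings away. Upright pivot 80 mm from the post towards the cutter's -y: 0.1 rad moves the post 8 mm along +x. It turns with slight friction (2 N at the post) and stays where left; the fitted spring pulls it to 0.
- spring: Loose steel tension spring along its own x, lying on a narrow wooden rest, axis 46 mm up. Origin on the hook leg's axis, at the spring's axis; x from hook to eye, z up. Hook: 6 mm bar bent down into a straight leg to 34 mm below the axis, round tip. near_block at x = 42 mm, coil 16 mm thick x = 54 to 106, far_block x = 118, eye x = 152 (unstretched). Weighs 0.1 kg.
- hook_tip (a point): Lower end of the hook's leg, 34 mm below the spring's axis.
- near_block (a point): Centre of the flat-sided steel block at the hook end, 24 long x 14 wide x 16 mm high, 42 mm from the leg's axis; axes are the spring's. Grip it across its 14 mm to carry the spring. The wooden rest below is 12 mm wide, top 38 mm above the table, so fingers pass beside it; its foot is 6 mm high.
- far_block (a point): Centre of the like block at the eye end, 24 x 14 x 16 mm, 34 mm before the eye's centre; moves with the eye. Grip it to stretch the spring.
- eye (a point): Centre of the closed level wire eye that goes over the post: opening 18 mm, wire 4 mm. When taut its far inner side bears on the post's neck, so its centre stands 5 mm from the post's axis towards the hole.
- coil (a joint): Stretch of the spring, m; 0 unstretched. Its pull is 4 N + 200 N per m of stretch. More than 0.060 ruins it. Fitted, with the lever on its stop, it reads about 0.011 to 0.034, depending on where the hole is.
- glue: white plastic glue bottle, 66 mm wide, 170 high; bystander, leave alone. Origin under its centre.
- rivets: glass jar of 56 mm with a metal lid, 70 high; bystander, leave alone. Origin under its centre.
- hammer: hammer lying on the table; bystander, leave alone. Origin under its centre.
- awl: awl, 160 mm long, lying on the table; bystander, leave alone. Origin under its centre.
- weight: round brass weight, 60 mm wide, 40 high; bystander, leave alone. Origin under its centre.
- tin: open tin tray, 90 x 70 x 35 mm; bystander, leave alone. Origin under its centre.
- slicker: dark wooden edge slicker, 100 x 35 x 22 mm; bystander, leave alone. Origin under its centre.
Mind the look-alikes: they are no part of the job. What is shaped like the spring but purple or turquoise is not meant.

How it is judged:
By the outcome, as a careful person would: the job done as asked, in the order asked, and still so for the second after the job is handed in, with the robot touching nothing.
It also fails if it takes over 72 s, if anything falls off the work surface, if the arm or the gripper's body presses on something with over 40 N, if the wrist force passes 120 N, or if a joint passes its speed limit or range.

## Working session

There is one attempt and no reset: what is moved stays moved. The work goes in short steps, Python scripts to look and compute and a tool call to move; the robot and the scene stay as the last step left them, time stands still between calls to the robot, and variables do not carry over. Pictures are saved under pics/ and viewed, and the job is handed in when it is done.

Besides the shell and the picture viewer there is one more tool, called after ">>>" by a JSON object that holds its "method" and its "body". send_rows: Moves the arm, as the interface text tells. Its arguments: {"type":"object","properties":{"series":{"type":"array","items":{"type":"array","items":{"type":"number"}}},"grip_force":{"type":"number"}},"required":["series"]}

```bash
mkdir -p pics; ls; cat > h.py <<'E'
import numpy as np, cv2
from rig import r
def px2w(f,u,v,z=None,d=None):
    K=f["mtx"];T=np.linalg.inv(f["world_to_cam"])
    ray=np.array([(u-K[0,2])/K[0,0],(v-K[1,2])/K[1,1],1.])
    o=T[:3,3];dr=T[:3,:3]@ray
    if z is not None: s=(z-o[2])/dr[2]
    else: s=d if d is not None else f["range_z"][int(round(v)),int(round(u))]
    return o+s*dr
def w2px(f,p):
    c=f["world_to_cam"]@np.append(p,1); q=f["mtx"]@c[:3]; return q[:2]/q[2]
E
python3 - <<'E'
from h import *
o=r.get_obs()
for k,v in o.items(): print(k,np.round(v,4))
for n in("side","top"):
    f=r.grab_frame(n); cv2.imwrite(f"pics/{n}0.png",cv2.resize(f["image"][:,:,::-1],(800,600)))
    np.savez(f"{n}0.npz",**f); print(n,np.linalg.inv(f["world_to_cam"]).round(3),f["mtx"])
E
```

```text
pics
t 0.0
qpos [-1.2601  0.2212  1.5276  0.      1.3947 -0.1261]
joint_vel [-0.0004  0.0007  0.0002 -0.0019 -0.0025  0.0001]
joint_torque [ 2.00000e-04 -4.94611e+01 -3.87382e+01  7.00000e-02  5.72000e-02
 -2.00000e-04]
ee_pos [ 0.2642 -0.5658  0.2385]
tcp_rot [-0.1533  0.691  -0.6896  0.1532]
ft_force [ 0.3374 -0.597  -0.0648]
wrist_torque [0.0027 0.0086 0.0123]
gripper_width 0.9992
side [[-0.9   -0.318  0.297  0.108]
 [-0.435  0.681 -0.589  0.724]
 [-0.015 -0.659 -0.752  0.994]
 [ 0.     0.     0.     1.   ]] [[522.48361406   0.         282.11588153]
 [  0.         522.48361406 209.73808386]
 [  0.           0.           1.        ]]
top [[ 0.006 -0.978  0.21   0.134]
 [-1.    -0.005  0.006 -0.043]
 [-0.005 -0.21  -0.978  1.65 ]
 [ 0.     0.     0.     1.   ]] [[539.24606268   0.         286.12358553]
 [  0.         539.24606268 209.89305213]
 [  0.           0.           1.        ]]
```

View pics/side0.png

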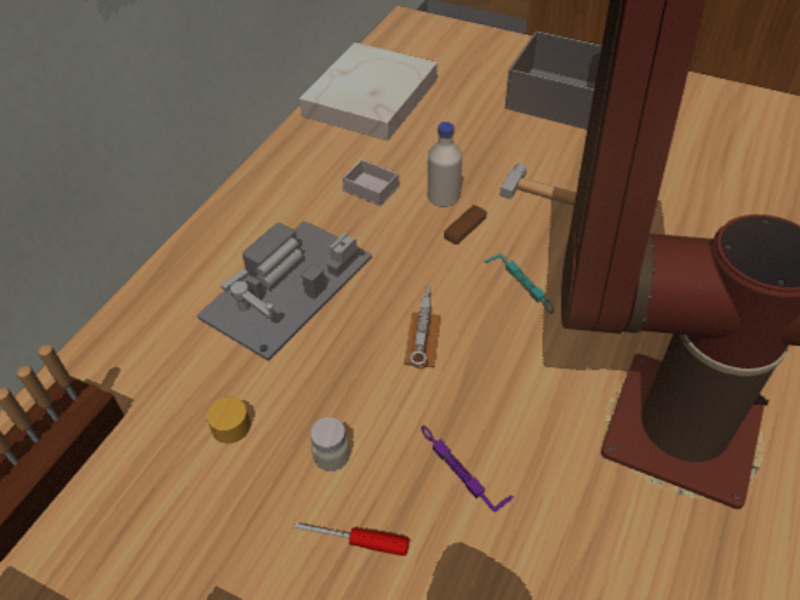

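View pics/top0.png

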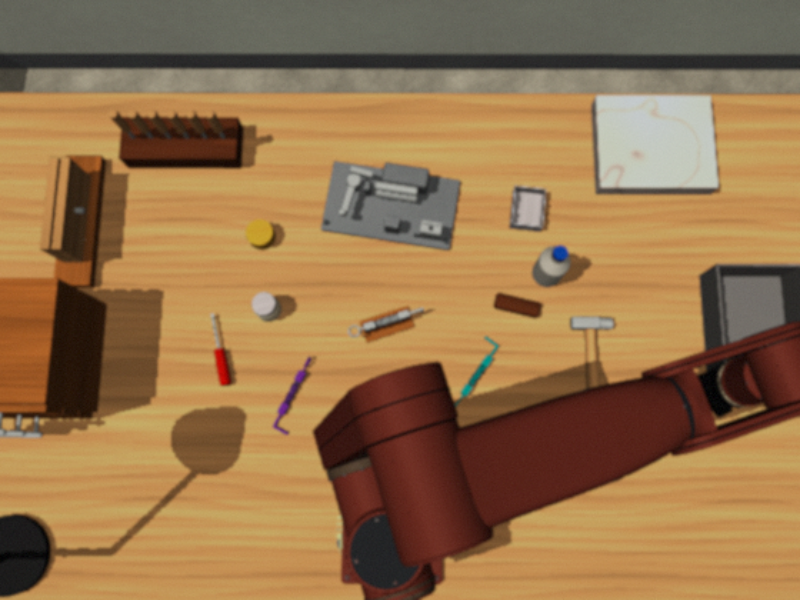

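```bash
python3 - <<'E'
from h import *
for n,(u0,v0,w,h),s in (("side",(130,140,140,120),6),("side",(270,190,60,80),8),("top",(220,105,110,75),7),("top",(235,205,75,40),10)):
    f=np.load(f"{n}0.npz"); c=f["image"][v0:v0+h,u0:u0+w,::-1]
    s=min(s,800//w,600//h); c=cv2.resize(c,None,fx=s,fy=s,interpolation=cv2.INTER_CUBIC)
    cv2.imwrite(f"pics/c_{n}_{u0}.png",c); print(n,u0,v0,s)
E
```

```text
side 130 140 5
side 270 190 7
top 220 105 7
top 235 205 10
```

View pics/c_side_130.png

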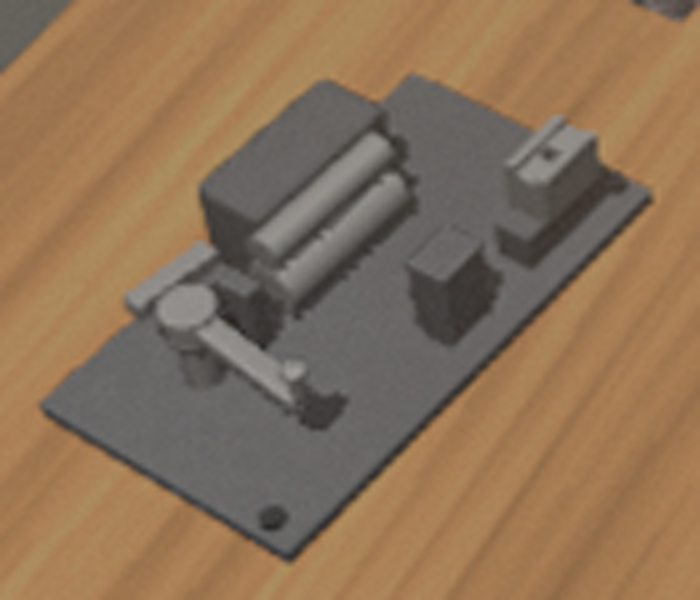

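View pics/c_side_270.png

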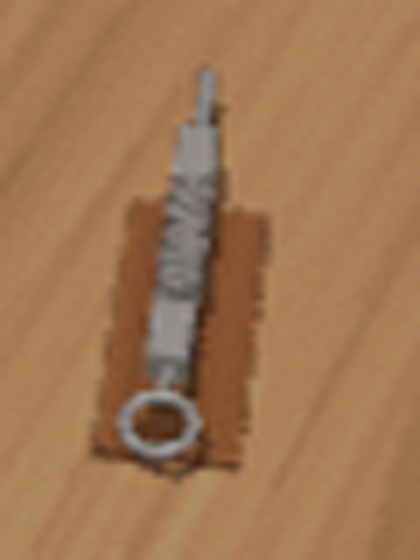

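View pics/c_top_220.png

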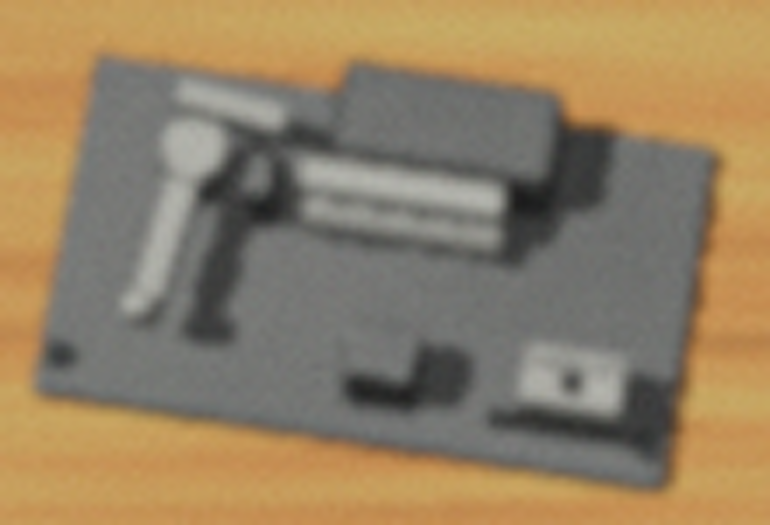

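View pics/c_top_235.png

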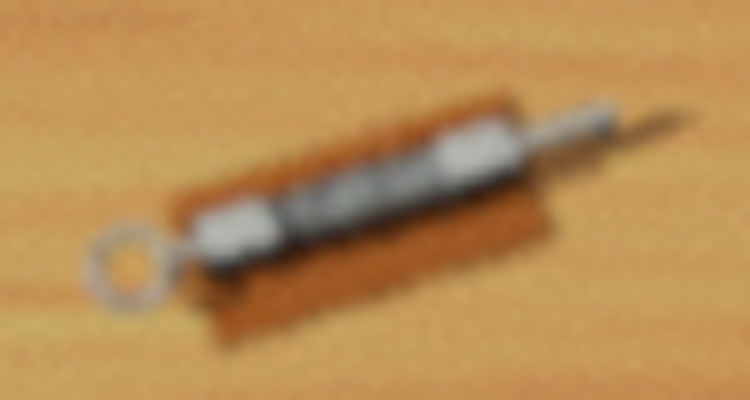

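```bash
cat > m.py <<'E'
from h import *
F={n:np.load(f"{n}0.npz") for n in("side","top")}
C={"a":("side",130,140,5),"b":("side",270,190,7),"c":("top",220,105,7),"d":("top",235,205,10)}
def P(k,x,y,z):
    n,u0,v0,s=C[k]; return px2w(F[n],(x+.5)/s-.5+u0,(y+.5)/s-.5+v0,z=z)
E
python3 - <<'E'
from m import *
for nm,k,x,y,z in [("hole","a",549,153,.06),("hole","c",572,382,.06),
 ("rest","a",447,255,.062),("rest","c",383,353,.062),("post","a",293,369,.079),("post","c",138,303,.079),
 ("pivot","a",188,306,.075),("pivot","c",192,146,.075),
 ("near","b",197,148,.054),("near","d",480,150,.054),("far","b",172,333,.054),("far","d",237,228,.054),
 ("eye","b",160,424,.048),("eye","d",128,267,.048),("hook","b",207,76,.049),("hook","d",602,115,.049)]:
    print(nm,k,P(k,x,y,z).round(4))
# depth-based heights
for k,x,y in [("a",188,306),("a",293,369),("a",447,255),("a",525,175),("a",580,140),("b",197,148),("b",172,333),("c",192,146),("c",590,395)]:
    n,u0,v0,s=C[k]; u=(x+.5)/s-.5+u0; v=(y+.5)/s-.5+v0; print(k,x,y,px2w(F[n],u,v).round(4))
E
```

```text
hole a [ 0.6334 -0.0819  0.06  ]
hole c [ 0.6352 -0.0791  0.06  ]
rest a [0.6433 0.0036 0.062 ]
rest c [0.6476 0.0042 0.062 ]
post a [0.6616 0.1101 0.079 ]
post c [0.6644 0.1109 0.079 ]
pivot a [0.7311 0.095  0.075 ]
pivot c [0.7386 0.0892 0.075 ]
near b [ 0.4437 -0.0249  0.054 ]
near d [ 0.4467 -0.0227  0.054 ]
far b [0.4177 0.0514 0.054 ]
far d [0.4224 0.0502 0.054 ]
eye b [0.4075 0.0825 0.048 ]
eye d [0.4114 0.0833 0.048 ]
hook b [ 0.4563 -0.0607  0.049 ]
hook d [ 0.4586 -0.0595  0.049 ]
a 188 306 [0.7383 0.0877 0.0645]
a 293 369 [0.6624 0.1093 0.0777]
a 447 255 [0.6435 0.0034 0.0617]
a 525 175 [ 0.6348 -0.0599  0.0634]
a 580 140 [ 0.6187 -0.0892  0.0688]
b 197 148 [ 0.4432 -0.0237  0.0555]
b 172 333 [0.4173 0.0523 0.0552]
c 192 146 [0.7426 0.09   0.0647]
c 590 395 [ 0.6273 -0.0868  0.0664]
```

```bash
python3 - <<'E'
from m import *
from scipy.spatial.transform import Rotation as R
print(R.from_quat(r.get_obs()["tcp_rot"]).as_matrix().round(3))
def ang(a,b): d=b-a; return np.degrees(np.arctan2(d[1],d[0])).round(2), np.linalg.norm(d).round(4)
z=.008
print("plate",ang(P("c",668,487,z),P("c",38,393,z)),ang(P("c",715,150,z),P("c",100,58,z)),ang(P("a",652,195,z),P("a",292,558,z)),ang(P("a",415,77,z),P("a",45,407,z)))
z=.064
print("block",ang(P("c",625,350,z),P("c",523,343,z)),ang(P("c",622,410,z),P("c",518,402,z)))
print("house",ang(P("c",560,92,.067),P("c",352,63,.067)))
for k,a,b in(("b",(207,76),(160,424)),("d",(602,115),(128,267))):
    print("spring",ang(P(k,*a,.048),P(k,*b,.048)))
for k,a,b in(("b",(197,148),(172,333)),("d",(480,150),(237,228))): print("blocks",ang(P(k,*a,.054),P(k,*b,.054)))
f=F["side"]; d=f["range_z"]; 
for k,x,y in[("a",100,400),("a",300,500),("a",600,220)]:
    n,u0,v0,s=C[k]; print(px2w(f,(x+.5)/s-.5+u0,(y+.5)/s-.5+v0).round(4))
E
```

```text
[[-0.906 -0.001  0.423]
 [-0.423  0.002 -0.906]
 [-0.    -1.    -0.002]]
plate (np.float64(81.44), np.float64(0.289)) (np.float64(81.22), np.float64(0.2877)) (np.float64(81.31), np.float64(0.2879)) (np.float64(81.27), np.float64(0.2872))
block (np.float64(86.14), np.float64(0.0449)) (np.float64(85.67), np.float64(0.0457))
house (np.float64(81.8), np.float64(0.0938))
spring (np.float64(108.84), np.float64(0.1522))
spring (np.float64(108.39), np.float64(0.1504))
blocks (np.float64(108.84), np.float64(0.0807))
blocks (np.float64(108.41), np.float64(0.0768))
[0.7761 0.1245 0.0146]
[0.6542 0.1341 0.0122]
[0.1082 0.7238 0.9936]
```

>>> {"method": "send_rows", "body": {"series": [[-394,60,-417,-83.6,0.5],[-394,60,-417,-83.6,0.5],[-394,60,-417,-83.6,0.5],[-394,60,-417,-83.6,0.5],[-394,60,-417,-83.6,0.5],[-394,60,-417,-83.6,0.5],[-394,80,-417,-83.6,0.5],[-394,88,-417,-83.6,0.5],[-394,88,-417,-83.6,0.5],[-394,88,-417,-83.6,0.5],[-394,88,-417,-83.6,0.5],[-394,88,-417,-83.6,0.5]], "grip_force": 35}}

```text
t: 1.6
ee_pos: [0.4446, -0.0217, 0.1514]
tcp_rot: [-0.574, 0.413, -0.412, 0.575]
ft_force: [-1.1, 0.4, -0.1]
gripper_width: 0.499
```

```bash
cat > st.py <<'E'
import sys
from h import *
from scipy.spatial.transform import Rotation as R
o=r.get_obs(); M=R.from_quat(o["tcp_rot"]).as_matrix()
print("t",round(o["t"],2),"p",o["ee_pos"].round(4),"xhead",np.degrees(np.arctan2(M[1,0],M[0,0])).round(2)%360,"down",M[:,1].round(3),"F",np.round(o["ft_force"],2),"tq",np.round(o["wrist_torque"],2),"w",round(o["gripper_width"]*87,1),"q6",np.round(o["qpos"],2))
def crop(n,tag,u0,v0,w,h):
    f=r.grab_frame(n); np.savez(f"{n}_{tag}.npz",**f)
    s=min(800//w,600//h); c=cv2.resize(f["image"][v0:v0+h,u0:u0+w,::-1],None,fx=s,fy=s,interpolation=cv2.INTER_CUBIC)
    cv2.imwrite(f"pics/{n}_{tag}.png",c); print(n,tag,u0,v0,s)
for a in sys.argv[1:]:
    n,tag,*q=a.split(","); crop(n,tag,*map(int,q))
E
python3 st.py side,1,230,130,160,120 top,1,190,100,160,140
```

```text
t 1.6 p [ 0.4446 -0.0217  0.1514] xhead 288.62 down [-0.001  0.001 -1.   ] F [-1.06  0.36 -0.08] tq [ 0.02 -0.1   0.  ] w 43.4 q6 [-0.23 -0.14  2.07  0.    1.21 -0.55]
side 1 230 130 5
top 1 190 100 4
```

View pics/side_1.png

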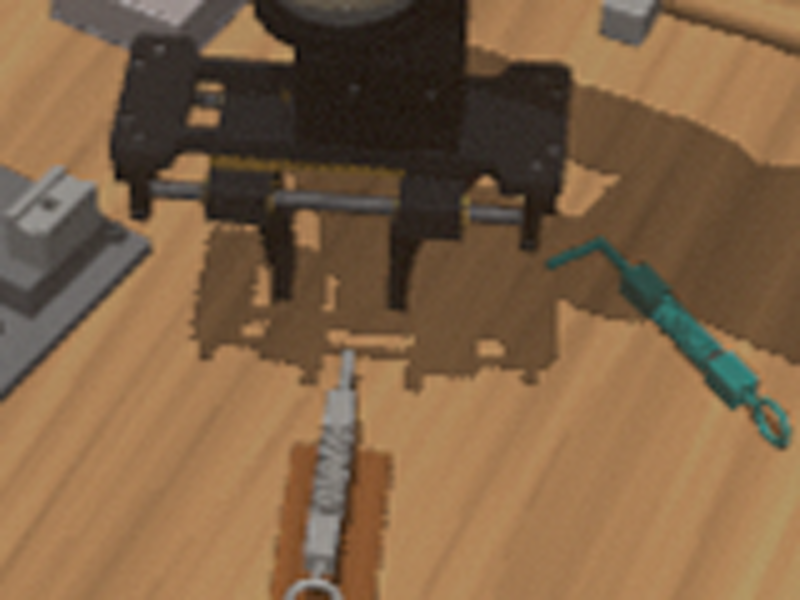

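View pics/top_1.png

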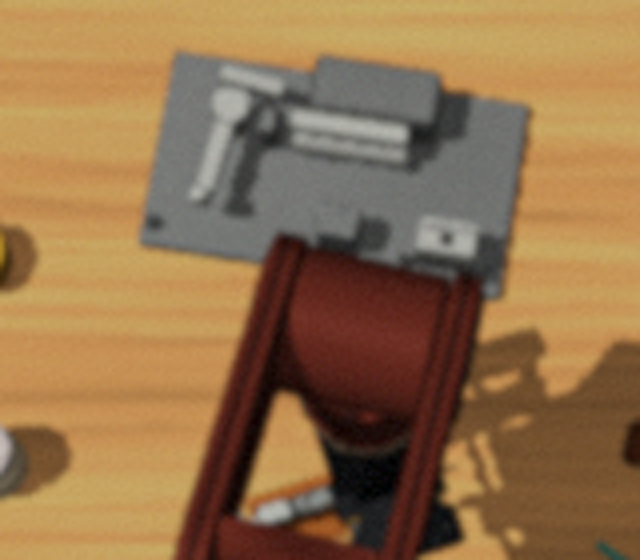

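```bash
python3 - <<'E'
from h import *
f=np.load("side_1.npz")
M=np.array([np.cos(np.radians(18.6)),np.sin(np.radians(18.6)),0])
for s in(-.0217,.0217,0):
  p=w2px(f,np.array([.4446,-.0217,.1344])+s*M); print(s,(p-[230,130]+.5)*5-.5)
print(px2w(f,230+340.5/5-.5,130+304.5/5-.5,z=.1344))
E
```

```text
-0.0217 [384.9268882  297.06875573]
0.0217 [289.73444939 289.3663534 ]
0 [337.24937132 293.21097646]
[ 0.44066459 -0.0161153   0.1344    ]
```

>>> {"method": "send_rows", "body": {"series": [[0,40,0,0,0.5],[0,75,0,0,0.5],[0,95,0,0,0.5],[0,106,0,0,0.5],[0,106,0,0,0.5]]}}

```text
t: 2.33
ee_pos: [0.4445, -0.0226, 0.0455]
tcp_rot: [-0.574, 0.414, -0.413, 0.574]
ft_force: [-0.1, 0.0, 0.0]
gripper_width: 0.498
```

```bash
python3 st.py side,2,230,150,160,120
```

```text
t 2.33 p [ 0.4445 -0.0226  0.0455] xhead 288.47 down [-0.001  0.001 -1.   ] F [-0.12  0.02  0.04] tq [-0.04 -0.12 -0.01] w 43.3 q6 [-0.23  0.04  2.13  0.    0.97 -0.55]
side 2 230 150 5
```

View pics/side_2.png

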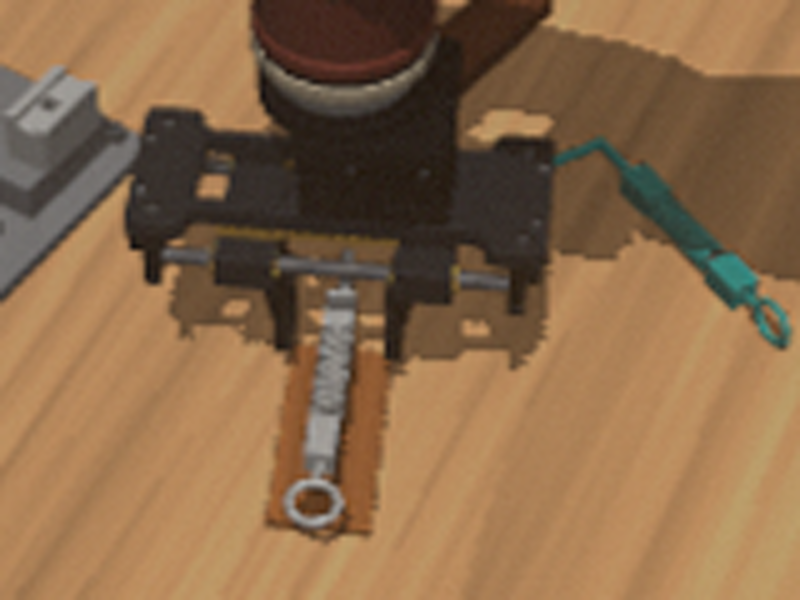

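>>> {"method": "send_rows", "body": {"series": [[0,0,0,0,0.1],[0,0,0,0,0.05],[0,0,0,0,0.05],[0,0,0,0,0.05],[0,0,0,0,0.05],[0,0,0,0,0.05]], "grip_force": 40}}

```text
t: 3.12
ee_pos: [0.4453, -0.0226, 0.0464]
tcp_rot: [-0.573, 0.413, -0.413, 0.574]
ft_force: [-1.0, 0.5, 4.3]
gripper_width: 0.158
```

```bash
python3 st.py side,3,230,150,160,120
```

```text
t 3.12 p [ 0.4453 -0.0226  0.0464] xhead 288.49 down [ 0.001  0.001 -1.   ] F [-1.    0.52  4.32] tq [0.07 0.05 0.01] w 13.7 q6 [-0.23  0.04  2.13  0.    0.98 -0.55]
side 3 230 150 5
```

View pics/side_3.png

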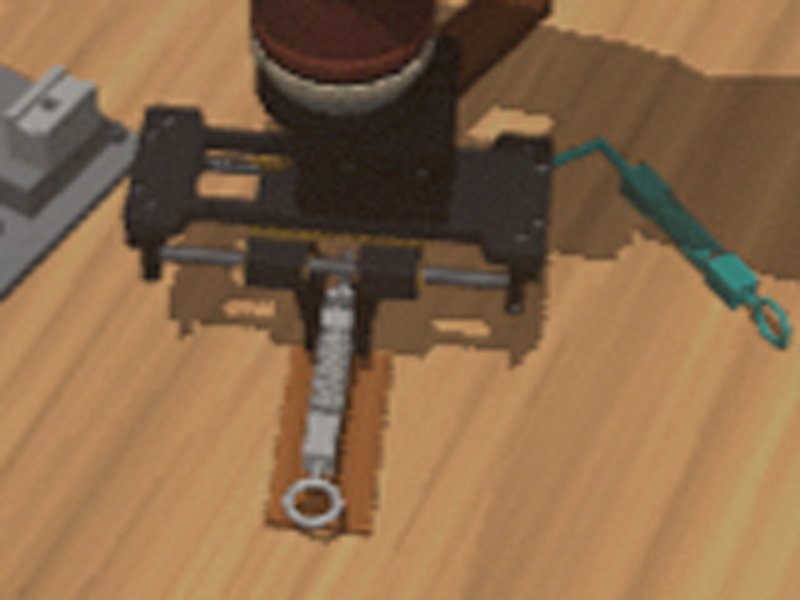

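>>> {"method": "send_rows", "body": {"series": [[0,-40,0,0,0.05],[0,-85,0,0,0.05],[15,-85,40,5,0.05],[30,-85,80,13,0.05],[50,-85,120,20,0.05],[65,-85,155,26,0.05],[77,-85,180,27.2,0.05],[77,-85,180,27.2,0.05],[77,-85,180,27.2,0.05]]}}

```text
t: 4.3
ee_pos: [0.6392, -0.0384, 0.1304]
tcp_rot: [-0.461, 0.537, -0.536, 0.461]
ft_force: [-1.0, 0.3, -1.3]
gripper_width: 0.158
```

```bash
python3 st.py side,4,130,90,160,120 top,4,200,90,160,120
```

```text
t 4.3 p [ 0.6392 -0.0384  0.1304] xhead 261.31 down [-0.002  0.002 -1.   ] F [-0.95  0.26 -1.27] tq [-0.03 -0.05 -0.05] w 13.8 q6 [-0.18  0.35  1.58  0.    1.21 -0.03]
side 4 130 90 5
top 4 200 90 5
```

View pics/side_4.png

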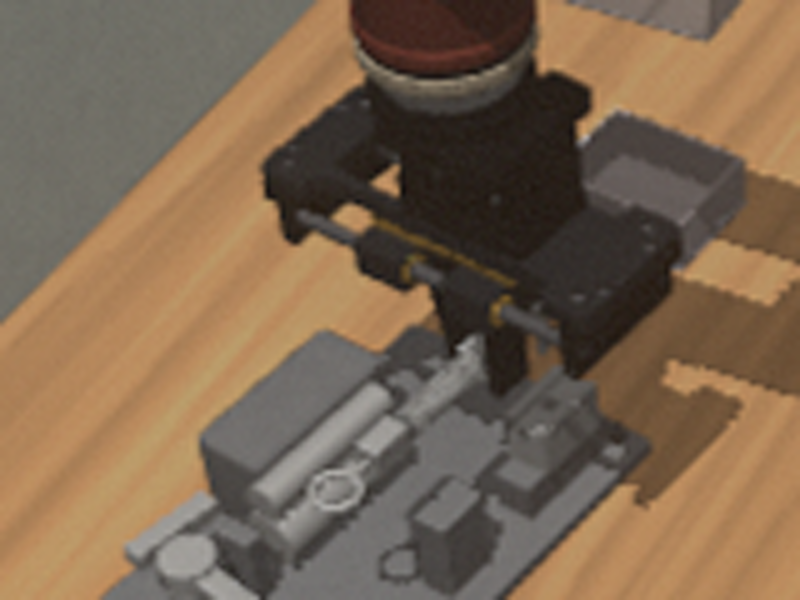

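View pics/top_4.png

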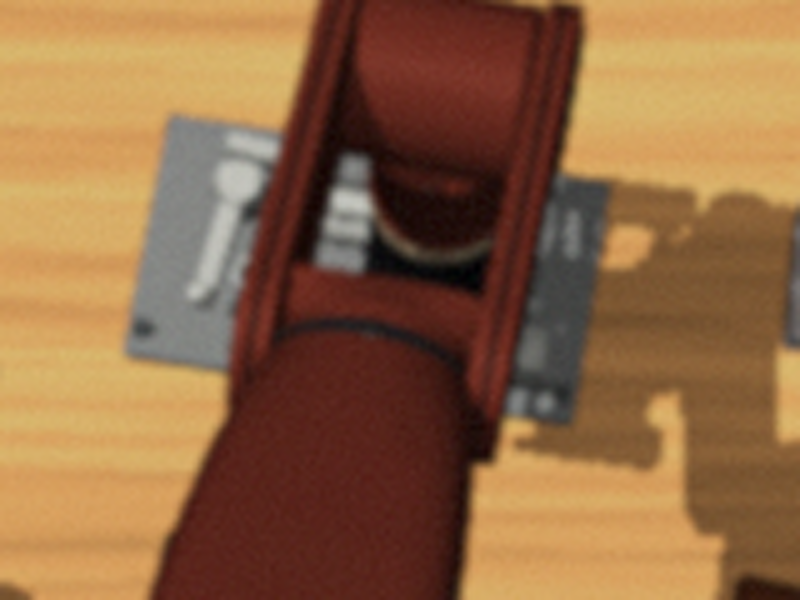

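```bash
python3 - <<'E'
from h import *
f=np.load("side_4.npz")
def g(x,y,z=None): return px2w(f,(x+.5)/5-.5+130,(y+.5)/5-.5+90,z=z)
c=np.array([np.cos(np.radians(81.3)),np.sin(np.radians(81.3)),0]); n=np.array([-c[1],c[0],0])
# eye ring depth: ring pixels
for p in [(312,490),(337,510),(358,490),(337,470),(383,433),(365,465)]: print(p,g(*p).round(4))
e=g(337,490,.130); b=g(385,433,.138); h=g(541,430,.06)
print("eye",e,"far",b,"hole",h)
tcp=np.array([.6392,-.0384,0])
for nm,p in(("eye",e),("far",b),("hole",np.array([.6334,-.0819,0])),("holenow",h)): d=p-tcp; print(nm,"along",(d@c).round(4),"perp",(d@n).round(4))
E
```

```text
(312, 490) [0.6615 0.0786 0.1358]
(337, 510) [0.7091 0.0075 0.0325]
(358, 490) [0.6434 0.0686 0.1344]
(337, 470) [0.6594 0.0611 0.1334]
(383, 433) [0.6494 0.0358 0.1387]
(365, 465) [0.6515 0.0503 0.13  ]
eye [0.65484055 0.06936407 0.13      ] far [0.64896921 0.0348527  0.138     ] hole [ 0.62770491 -0.06311756  0.06      ]
eye along 0.1089 perp 0.0008
far along 0.0739 perp 0.0014
hole along -0.0439 perp -0.0008
holenow along -0.0262 perp 0.0076
```

```bash
python3 - <<'E'
from h import *
for n,u0,v0,w,h in(("side",205,160,50,50),("top",264,145,55,30)):
    f=np.load(f"{n}0.npz"); s=12 if n=="side" else 14
    c=cv2.resize(f["image"][v0:v0+h,u0:u0+w,::-1],None,fx=s,fy=s,interpolation=cv2.INTER_CUBIC)
    c=cv2.convertScaleAbs(c,alpha=1.4)
    cv2.imwrite(f"pics/blk_{n}.png",c)
E
```

```text
(no output)
```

View pics/blk_side.png

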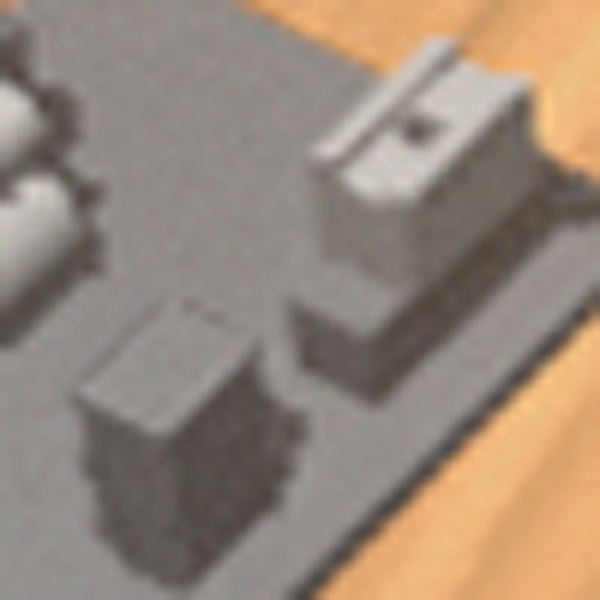

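View pics/blk_top.png

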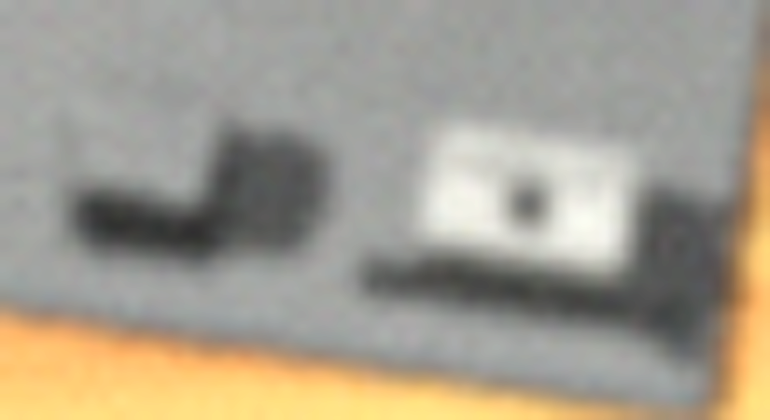

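```bash
python3 - <<'E'
from h import *
S=np.load("side0.npz");T=np.load("top0.npz")
s=lambda x,y,z: px2w(S,(x+.5)/12-.5+205,(y+.5)/12-.5+160,z=z)
t=lambda x,y,z: px2w(T,(x+.5)/14-.5+264,(y+.5)/14-.5+145,z=z)
c=np.array([np.cos(np.radians(81.3)),np.sin(np.radians(81.3)),0]); n=np.array([-c[1],c[0],0])
tcp=np.array([.6392,-.0384,0])
def pr(nm,p):
    d=p-tcp; print(nm,p.round(4),"along",(d@c).round(4),"perp",(d@n).round(4))
pr("hole s",s(421,127,.06)); pr("hole t",t(528,203,.06))
sc=[s(*q,.064) for q in((318,155),(440,38),(535,80),(412,200))]
tc=[t(*q,.064) for q in((432,122),(635,150),(628,268),(425,242))]
pr("blk s",np.mean(sc,0)); pr("blk t",np.mean(tc,0))
rc=[s(*q,.062) for q in((78,392),(180,302),(265,348),(165,437))]; pr("rest s",np.mean(rc,0))
for L in(sc,tc,rc):
    for i in range(4):
        d=L[(i+1)%4]-L[i]; print(np.degrees(np.arctan2(d[1],d[0])).round(1),np.linalg.norm(d).round(4),end="; ")
    print()
ft=t(528,203,.06)
E
```

```text
hole s [ 0.633  -0.0824  0.06  ] along -0.0444 perp -0.0006
hole t [ 0.6356 -0.0789  0.06  ] along -0.0406 perp -0.0025
blk s [ 0.6311 -0.0819  0.064 ] along -0.0442 perp 0.0015
blk t [ 0.6361 -0.0793  0.064 ] along -0.0409 perp -0.0031
rest s [0.644  0.0029 0.062 ] along 0.0416 perp 0.0015
-98.4 0.0426; 173.5 0.0248; 81.5 0.0431; -7.8 0.0247; 
-98.0 0.045; 176.6 0.0271; 82.6 0.0448; -3.0 0.0276; 
-101.0 0.0315; 170.0 0.0229; 78.7 0.0308; -8.4 0.0227;
```

>>> {"method": "send_rows", "body": {"series": [[1,15,0,0,0.05],[1,30,0,0,0.05],[1,32,0,0,0.05],[1,32,0,0,0.05],[1,32,0,0,0.05]]}}

```text
t: 5.03
ee_pos: [0.6395, -0.0394, 0.0995]
tcp_rot: [-0.46, 0.537, -0.536, 0.461]
ft_force: [-0.5, 0.2, -0.8]
gripper_width: 0.155
```

```bash
python3 st.py side,5,130,90,160,120
```

```text
t 5.03 p [ 0.6395 -0.0394  0.0995] xhead 261.31 down [ 0.     0.001 -1.   ] F [-0.51  0.24 -0.83] tq [-0.04 -0.04  0.03] w 13.5 q6 [-0.19  0.39  1.6   0.    1.16 -0.03]
side 5 130 90 5
```

View pics/side_5.png

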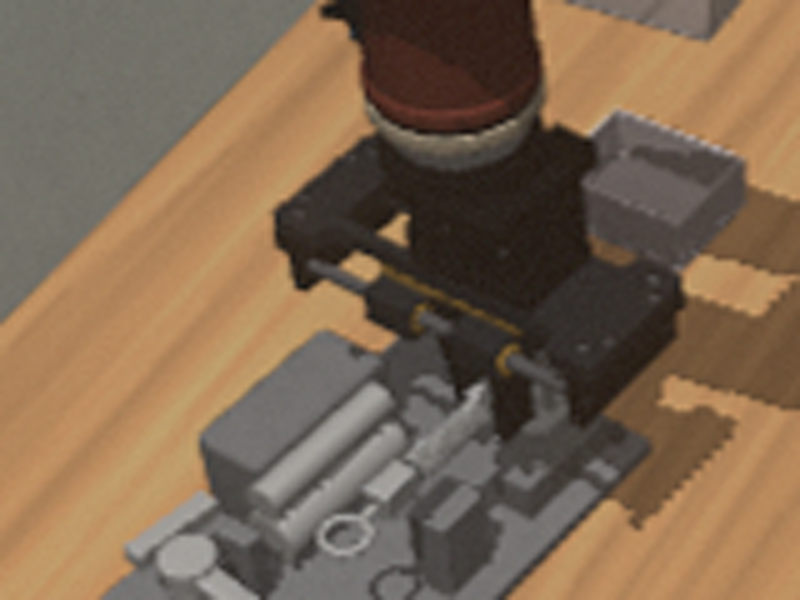

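>>> {"method": "send_rows", "body": {"series": [[0,2,0,0,0.05],[0,3.5,0,0,0.05],[0,4.5,0,0,0.05],[0,5,0,0,0.05],[0,5.5,0,0,0.05],[0,5.5,0,0,0.05]]}}

```text
t: 5.82
ee_pos: [0.6395, -0.0394, 0.0941]
tcp_rot: [-0.46, 0.537, -0.536, 0.461]
ft_force: [0.1, 0.2, -1.2]
gripper_width: 0.154
```

```bash
python3 st.py
```

```text
t 5.83 p [ 0.6395 -0.0394  0.0941] xhead 261.31 down [ 0.     0.001 -1.   ] F [ 0.05  0.2  -1.17] tq [-0.04 -0.05 -0.03] w 13.4 q6 [-0.19  0.39  1.6   0.    1.15 -0.03]
```

>>> {"method": "send_rows", "body": {"series": [[0,0.5,0,0,0.05],[0,1,0,0,0.05],[0,1,0,0,0.05]]}}

```text
t: 6.2
ee_pos: [0.6394, -0.0394, 0.093]
tcp_rot: [-0.46, 0.537, -0.536, 0.461]
ft_force: [0.1, 0.4, -1.5]
gripper_width: 0.161
```

>>> {"method": "send_rows", "body": {"series": [[0,0.5,0,0,0.05],[0,1,0,0,0.05],[0,1,0,0,0.05]]}}

```text
t: 6.58
ee_pos: [0.6394, -0.0394, 0.092]
tcp_rot: [-0.46, 0.537, -0.536, 0.461]
ft_force: [-0.1, 0.0, -0.8]
gripper_width: 0.156
```

>>> {"method": "send_rows", "body": {"series": [[0,0.5,0,0,0.05],[0,1,0,0,0.05],[0,1,0,0,0.05]]}}

```text
t: 6.95
ee_pos: [0.6393, -0.0394, 0.0909]
tcp_rot: [-0.46, 0.537, -0.536, 0.461]
ft_force: [0.4, -0.4, -1.3]
gripper_width: 0.151
```

>>> {"method": "send_rows", "body": {"series": [[0,0.5,0,0,0.05],[0,1,0,0,0.05],[0,1,0,0,0.05]]}}

```text
t: 7.32
ee_pos: [0.6393, -0.0394, 0.0898]
tcp_rot: [-0.46, 0.537, -0.536, 0.461]
ft_force: [-0.3, -0.2, -1.0]
gripper_width: 0.154
```

```bash
python3 st.py side,6,130,90,160,120
```

```text
t 7.33 p [ 0.6393 -0.0394  0.0898] xhead 261.31 down [-0.     0.001 -1.   ] F [-0.28 -0.15 -1.  ] tq [-0.06 -0.05  0.05] w 13.4 q6 [-0.19  0.4   1.6   0.    1.14 -0.03]
side 6 130 90 5
```

View pics/side_6.png

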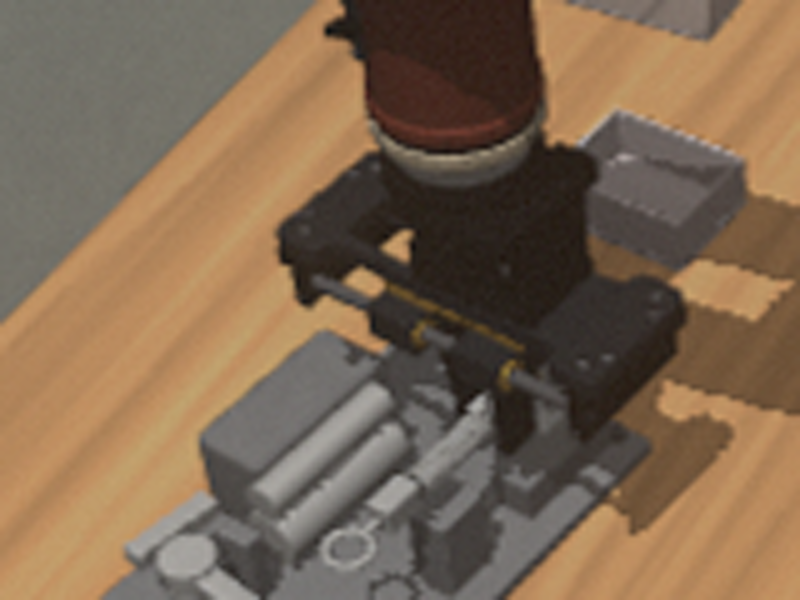

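```bash
python3 - <<'E'
from h import *
f=np.load("side_6.npz")
def g(x,y,z=None): return px2w(f,(x+.5)/5-.5+130,(y+.5)/5-.5+90,z=z)
c=np.array([np.cos(np.radians(81.3)),np.sin(np.radians(81.3)),0]); n=np.array([-c[1],c[0],0])
tcp=np.array([.6393,-.0394,0])
for p in[(349,547,.09),(395,493,.098)]:
    d=g(*p)-tcp; print(d@c,d@n)
for p in[(395,493),(395,488),(400,495),(385,500)]: print(g(*p))
E
```

```text
0.10887832291091516 0.000446339872763399
0.07514971652698586 0.001668803029550704
[0.64882712 0.03538005 0.09831548]
[0.65126543 0.03161825 0.09709866]
[0.64668345 0.03462011 0.09716746]
[0.65213201 0.03958867 0.09604615]
```

>>> {"method": "send_rows", "body": {"series": [[0,1,0,0,0.05],[0,2,0,0,0.05],[0,2,0,0,0.05]]}}

```text
t: 7.75
ee_pos: [0.6392, -0.0394, 0.0877]
tcp_rot: [-0.46, 0.537, -0.536, 0.461]
ft_force: [-0.3, -0.8, -1.8]
gripper_width: 0.158
```

>>> {"method": "send_rows", "body": {"series": [[0,1,0,0,0.05],[0,2,0,0,0.05],[0,3,0,0,0.05],[0,4,0,0,0.05],[0,4,0,0,0.05]]}}

```text
t: 8.38
ee_pos: [0.6391, -0.0393, 0.0835]
tcp_rot: [-0.461, 0.537, -0.536, 0.461]
ft_force: [-0.5, -0.4, -1.5]
gripper_width: 0.155
```

>>> {"method": "send_rows", "body": {"series": [[0,1,0,0,0.05],[0,2,0,0,0.05],[0,3,0,0,0.05],[0,4,0,0,0.05],[0,4,0,0,0.05]]}}

```text
t: 9.0
ee_pos: [0.639, -0.0393, 0.0794]
tcp_rot: [-0.461, 0.537, -0.536, 0.461]
ft_force: [-0.5, -0.4, -1.2]
gripper_width: 0.154
```

>>> {"method": "send_rows", "body": {"series": [[0,1,0,0,0.05],[0,2,0,0,0.05],[0,3,0,0,0.05],[0,4,0,0,0.05],[0,4,0,0,0.05]]}}

```text
t: 9.62
ee_pos: [0.6389, -0.0393, 0.0752]
tcp_rot: [-0.461, 0.537, -0.536, 0.461]
ft_force: [-0.3, 1.1, -0.8]
gripper_width: 0.153
```

```bash
python3 st.py side,7,130,90,160,120
```

```text
t 9.62 p [ 0.6389 -0.0393  0.0752] xhead 261.31 down [-0.001  0.001 -1.   ] F [-0.28  1.06 -0.79] tq [-0.06 -0.11  0.04] w 13.3 q6 [-0.19  0.42  1.61  0.    1.12 -0.03]
side 7 130 90 5
```

View pics/side_7.png

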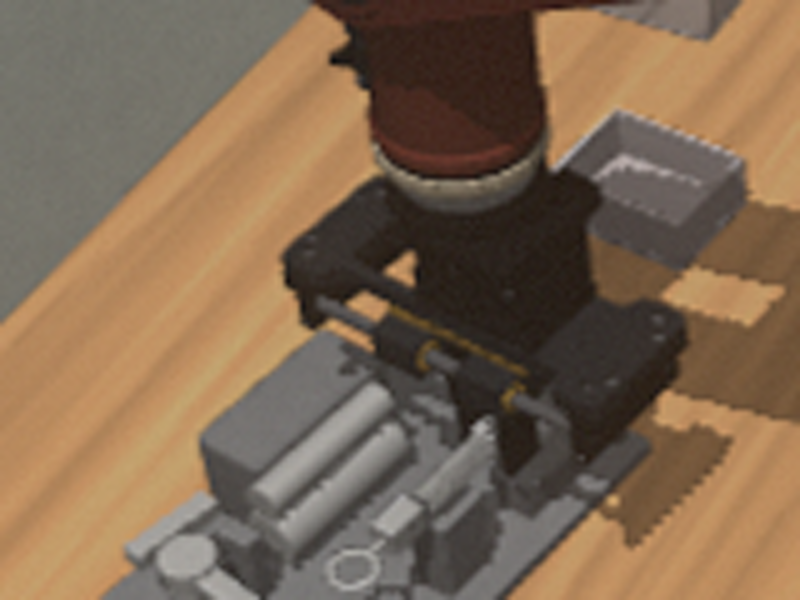

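>>> {"method": "send_rows", "body": {"series": [[0,1,0,0,0.05],[0,2,0,0,0.05],[0,3,0,0,0.05],[0,4,0,0,0.05],[0,4,0,0,0.05]]}}

```text
t: 10.3
ee_pos: [0.6389, -0.0393, 0.0712]
tcp_rot: [-0.461, 0.537, -0.536, 0.461]
ft_force: [-0.0, -0.1, -0.3]
gripper_width: 0.158
```

>>> {"method": "send_rows", "body": {"series": [[0,0.5,0,0,0.05],[0,1,0,0,0.05],[0,1,0,0,0.05]]}}

```text
t: 10.68
ee_pos: [0.6389, -0.0393, 0.0702]
tcp_rot: [-0.461, 0.537, -0.536, 0.461]
ft_force: [0.5, -0.1, -0.3]
gripper_width: 0.155
```

>>> {"method": "send_rows", "body": {"series": [[0,0,0,0,0.4],[0,0,0,0,0.4],[0,0,0,0,0.4],[0,-15,0,0,0.4],[0,-50,0,0,0.4],[0,-90,0,0,0.4],[-30,-110,0,0,0.4],[-75,-110,0,0,0.4],[-75,-110,0,0,0.4],[-75,-110,0,0,0.4]]}}

```text
t: 11.92
ee_pos: [0.6504, 0.0346, 0.181]
tcp_rot: [-0.461, 0.537, -0.536, 0.461]
ft_force: [1.0, -0.2, -0.1]
gripper_width: 0.398
```

```bash
python3 st.py side,8,130,130,160,120
```

```text
t 11.93 p [0.6504 0.0346 0.181 ] xhead 261.35 down [-0.001  0.001 -1.   ] F [ 1.05 -0.19 -0.1 ] tq [ 0.05 -0.07  0.02] w 34.6 q6 [-0.07  0.33  1.51  0.    1.31  0.08]
side 8 130 130 5
```

View pics/side_8.png

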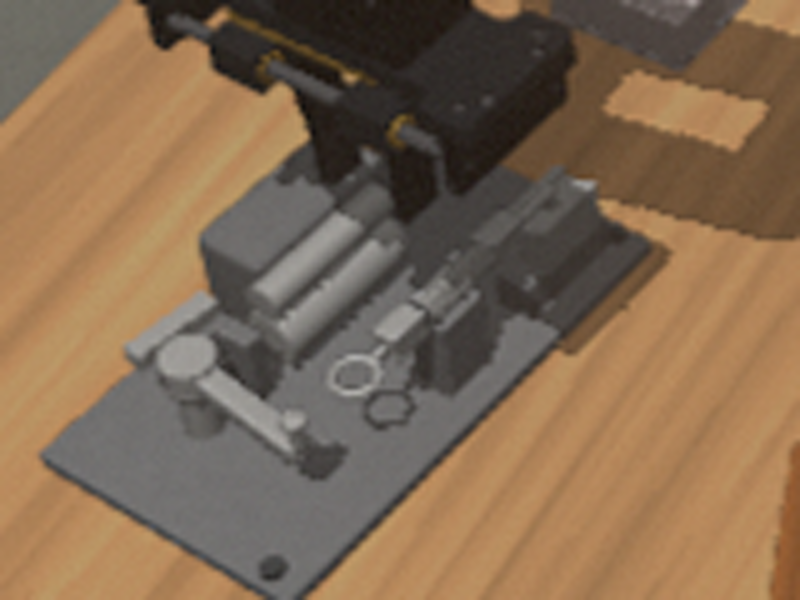

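```bash
python3 - <<'E'
from h import *
f=np.load("side_8.npz")
def g(x,y,z=None): return px2w(f,(x+.5)/5-.5+130,(y+.5)/5-.5+130,z=z)
c=np.array([np.cos(np.radians(81.3)),np.sin(np.radians(81.3)),0]); n=np.array([-c[1],c[0],0])
tcp=np.array([.6504,.0346,0])
for nm,p in dict(eye=(355,375,.071),far=(400,324,.078),post=(293,418,.079),nearhookblk=(490,240,.078)).items():
    d=g(*p)-tcp; print(nm,g(*p).round(4),(d@c).round(4),(d@n).round(4))
for p in[(400,324),(355,357),(395,330),(293,418)]: print(g(*p))
u0,v0=170,180
im=f["image"][v0:v0+50,u0:u0+60,::-1]; cv2.imwrite("pics/z8.png",cv2.convertScaleAbs(cv2.resize(im,None,fx=12,fy=12,interpolation=cv2.INTER_CUBIC),alpha=1.4))
E
```

```text
eye [0.6547 0.0687 0.071 ] 0.0344 0.0009
far [0.6483 0.0364 0.078 ] 0.0015 0.0024
post [0.662  0.1096 0.079 ] 0.0759 -0.0001
nearhookblk [ 0.6372 -0.0312  0.078 ] -0.067 0.0031
[0.64837884 0.03626294 0.07779823]
[0.6582245  0.06192764 0.07528811]
[0.64704594 0.04252644 0.08030374]
[0.66071733 0.1109957  0.08109061]
```

View pics/z8.png

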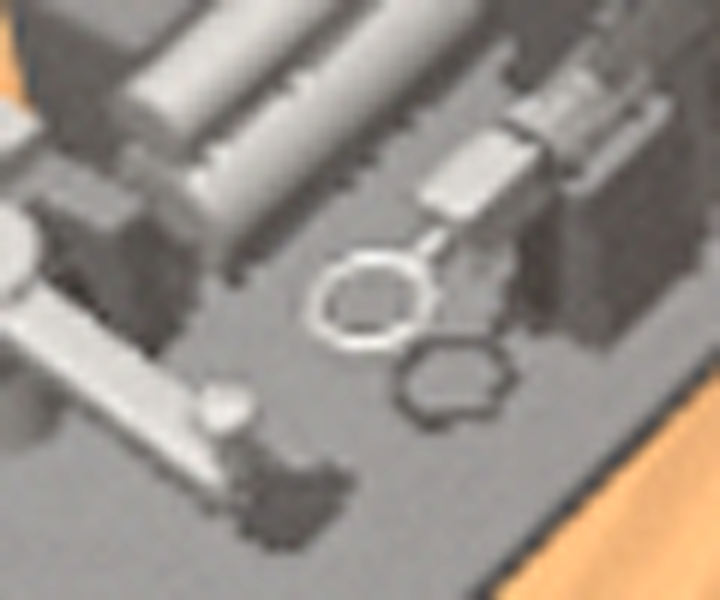

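>>> {"method": "send_rows", "body": {"series": [[-2,40,0,0,0.4],[-2,75,0,0,0.4],[-2,98,0,0,0.4],[-2,110,0,0,0.4],[-2,112,0,0,0.4],[-2,112,0,0,0.1],[-2,112,0,0,0.05],[-2,112,0,0,0.05],[-2,112,0,0,0.05],[-2,112,0,0,0.05],[-2,112,0,0,0.05]], "grip_force": 50}}

```text
t: 13.35
ee_pos: [0.6512, 0.0362, 0.0696]
tcp_rot: [-0.46, 0.537, -0.536, 0.461]
ft_force: [-0.1, 0.2, 5.3]
gripper_width: 0.158
```

```bash
python3 st.py side,9,130,130,160,120
```

```text
t 13.35 p [0.6512 0.0362 0.0696] xhead 261.31 down [ 0.     0.001 -1.   ] F [-0.05  0.24  5.25] tq [-0.07 -0.02  0.04] w 13.8 q6 [-0.07  0.45  1.58  0.    1.12  0.09]
side 9 130 130 5
```

View pics/side_9.png

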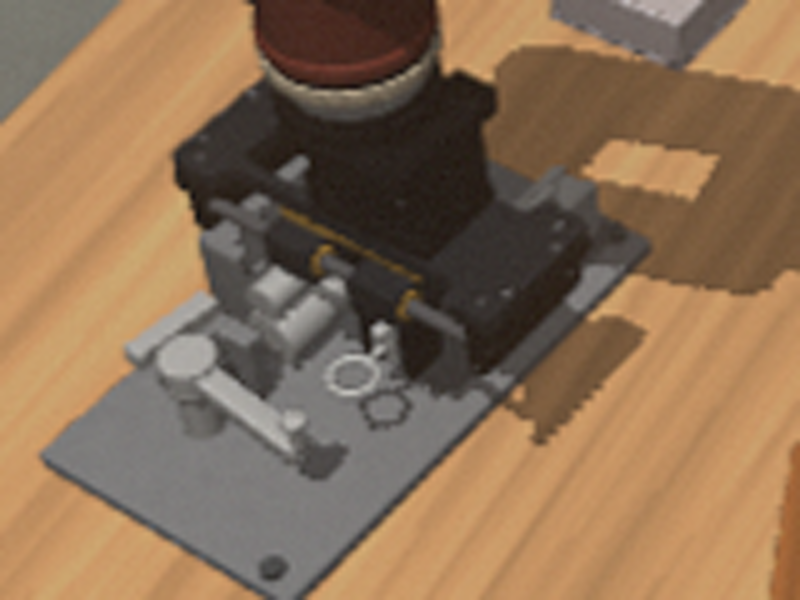

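>>> {"method": "send_rows", "body": {"series": [[-4,-2,0,0,0.05],[-8,-6,0,0,0.05],[-12,-10,0,0,0.05],[-17,-14,0,0,0.05],[-22,-15,0,0,0.05],[-27,-15,0,0,0.05],[-30,-15,0,0,0.05],[-30,-15,0,0,0.05]]}}

```text
t: 14.4
ee_pos: [0.6539, 0.0644, 0.0824]
tcp_rot: [-0.462, 0.537, -0.536, 0.459]
ft_force: [-0.6, -9.3, -5.9]
gripper_width: 0.153
```

```bash
python3 st.py side,10,130,130,160,120
```

```text
t 14.4 p [0.6539 0.0644 0.0824] xhead 261.3 down [-0.004 -0.002 -1.   ] F [-0.63 -9.32 -5.89] tq [-1.02  0.    0.02] w 13.4 q6 [-0.02  0.44  1.55 -0.    1.15  0.13]
side 10 130 130 5
```

View pics/side_10.png

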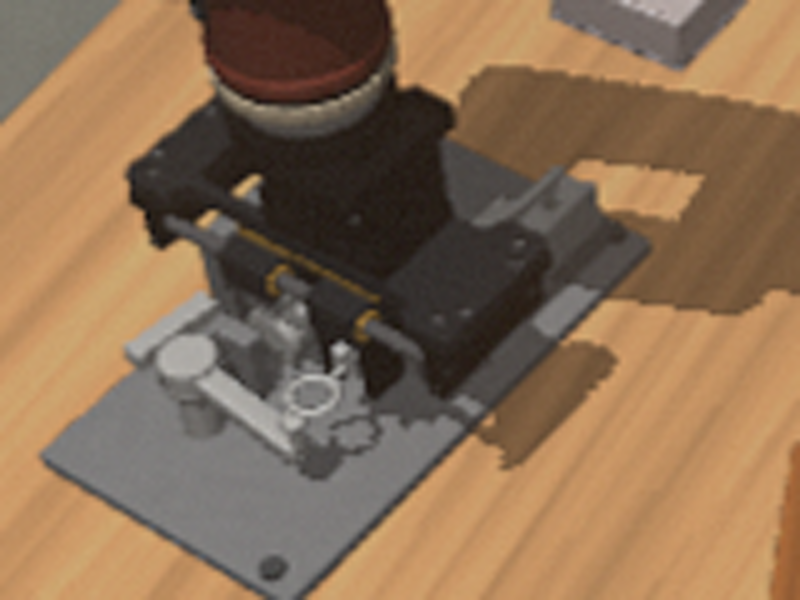

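```bash
python3 - <<'E'
from h import *
f=np.load("side_10.npz")
def g(x,y,z=None): return px2w(f,(x+.5)/5-.5+130,(y+.5)/5-.5+130,z=z)
c=np.array([np.cos(np.radians(81.3)),np.sin(np.radians(81.3)),0]); n=np.array([-c[1],c[0],0])
tcp=np.array([.6539,.0644,0])
for nm,p in dict(eye=(314,394,.084),post=(293.5,418.5,.079)).items():
    d=g(*p)-tcp; print(nm,g(*p).round(4),(d@c).round(4),(d@n).round(4))
# ring points depth
im=f["image"].astype(int).sum(2); 
for v in range(199,218):
  for u in range(185,202):
    if im[v,u]>520:
      p=px2w(f,u,v)
      if p[2]>.07: print(u,v,im[v,u],p.round(4))
u0,v0=170,180
i=f["image"][v0:v0+50,u0:u0+60,::-1]; cv2.imwrite("pics/z10.png",cv2.convertScaleAbs(cv2.resize(i,None,fx=12,fy=12,interpolation=cv2.INTER_CUBIC),alpha=1.4))
E
```

```text
eye [0.6581 0.0962 0.084 ] 0.0321 0.0007
post [0.6616 0.1098 0.079 ] 0.046 -0.0008
191 205 560 [0.6668 0.0886 0.084 ]
192 205 570 [0.6648 0.0874 0.0837]
193 205 553 [0.6626 0.0865 0.0838]
194 205 522 [0.6604 0.0855 0.0839]
194 211 543 [0.6503 0.1016 0.0841]
190 212 551 [0.6565 0.1087 0.085 ]
191 212 564 [0.6538 0.1084 0.086 ]
192 212 549 [0.6536 0.1053 0.0829]
193 212 528 [0.6498 0.1063 0.0857]
187 214 535 [0.6602 0.1161 0.0839]
188 214 549 [0.6616 0.1113 0.0781]
189 214 546 [0.6601 0.1096 0.0771]
```

View pics/z10.png

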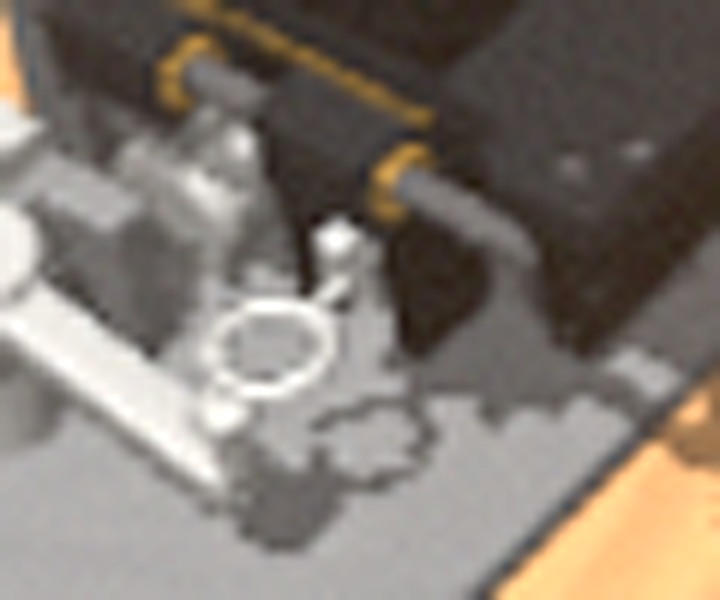

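>>> {"method": "send_rows", "body": {"series": [[-2,-4,0,0,0.05],[-6,-5,1,0,0.05],[-10,-5,1.2,0,0.05],[-14,-5,1.2,0,0.05],[-15,-5,1.2,0,0.05],[-15,-5,1.2,0,0.05]]}}

```text
t: 15.2
ee_pos: [0.6551, 0.0765, 0.0849]
tcp_rot: [-0.464, 0.538, -0.536, 0.457]
ft_force: [-2.0, -11.4, -6.0]
gripper_width: 0.149
```

```bash
python3 st.py side,11,130,130,160,120; python3 - <<'E'
from h import *
f=np.load("side_11.npz")
u0,v0=170,180
i=f["image"][v0:v0+50,u0:u0+60,::-1]; cv2.imwrite("pics/z11.png",cv2.convertScaleAbs(cv2.resize(i,None,fx=12,fy=12,interpolation=cv2.INTER_CUBIC),alpha=1.4))
E
```

```text
t 15.2 p [0.6551 0.0765 0.0849] xhead 261.25 down [-0.01  -0.005 -1.   ] F [ -1.98 -11.41  -6.02] tq [-1.51  0.18  0.02] w 12.9 q6 [-0.    0.45  1.54 -0.01  1.16  0.15]
side 11 130 130 5
```

View pics/z11.png

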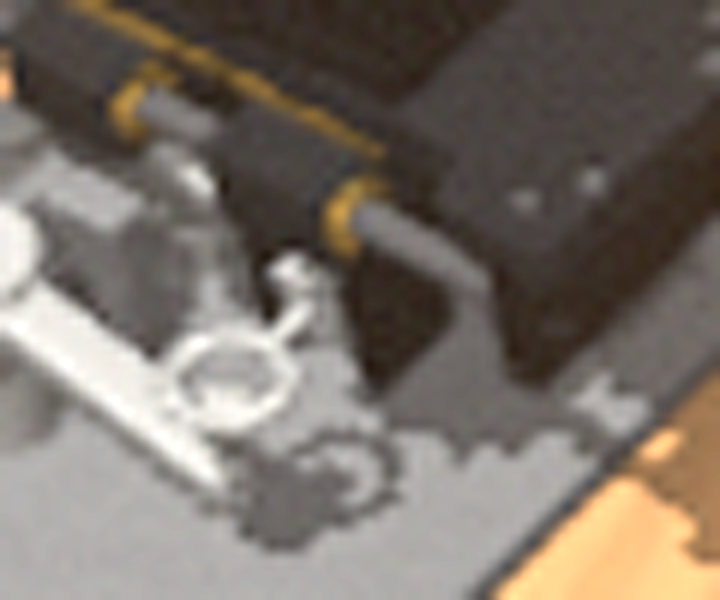

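```bash
cat > ep.py <<'E'
import sys
from h import *
tag,x,y,z=sys.argv[1],*map(float,sys.argv[2:5])
f=np.load(f"side_{tag}.npz")
def g(x,y,z=None): return px2w(f,(x+.5)/12-.5+170,(y+.5)/12-.5+180,z=z)
c=np.array([np.cos(np.radians(81.3)),np.sin(np.radians(81.3)),0]); n=np.array([-c[1],c[0],0])
d=g(225,406,.079)-g(x,y,z); print("post-eye along",(d@c*1e3).round(1),"toolz",(-d@n*1e3).round(1))
im=f["image"].astype(int).sum(2); q=[]
for v in range(195,225):
  for u in range(175,200):
    p=px2w(f,u,v)
    if .0825<p[2]<.096 and np.linalg.norm((p-g(x,y,z))[:2])<.014: q.append(p)
q=np.array(q); print(len(q),q.mean(0) if len(q) else None, np.percentile(q[:,2],[10,50,90]) if len(q) else None)
if len(q):
    A=np.c_[(q-q.mean(0))[:,:2]@np.c_[c[:2],n[:2]],np.ones(len(q))]; print("slopes",np.linalg.lstsq(A,q[:,2],rcond=None)[0].round(3))
E
python3 ep.py 11 232 380 .085
```

```text
post-eye along 2.3 toolz 0.9
43 [0.65958019 0.10779946 0.08775185] [0.08512655 0.08813149 0.09024441]
slopes [0.024 0.04  0.088]
```

>>> {"method": "send_rows", "body": {"series": [[-3,-2,1,0,0.05],[-4.5,-2,1,0,0.05],[-4.5,-2,1,0,0.05],[-4.5,-2,1,0,0.05],[-4.5,-2,1,0,0.05]]}}

```text
t: 15.88
ee_pos: [0.6549, 0.078, 0.0845]
tcp_rot: [-0.466, 0.538, -0.536, 0.454]
ft_force: [-1.3, -11.8, -7.4]
gripper_width: 0.157
```

```bash
cat > z.sh <<'E'
python3 st.py side,$1,130,130,160,120; python3 - $1 <<'P'
import sys
from h import *
t=sys.argv[1]; f=np.load(f"side_{t}.npz"); u0,v0=170,180
i=f["image"][v0:v0+50,u0:u0+60,::-1]; cv2.imwrite(f"pics/z{t}.png",cv2.convertScaleAbs(cv2.resize(i,None,fx=12,fy=12,interpolation=cv2.INTER_CUBIC),alpha=1.4))
P
E
bash z.sh 12
```

```text
t 15.88 p [0.6549 0.078  0.0845] xhead 261.22 down [-0.015 -0.009 -1.   ] F [ -1.27 -11.75  -7.41] tq [-1.46  0.05  0.16] w 13.7 q6 [ 0.    0.46  1.53 -0.01  1.17  0.16]
side 12 130 130 5
```

View pics/z12.png

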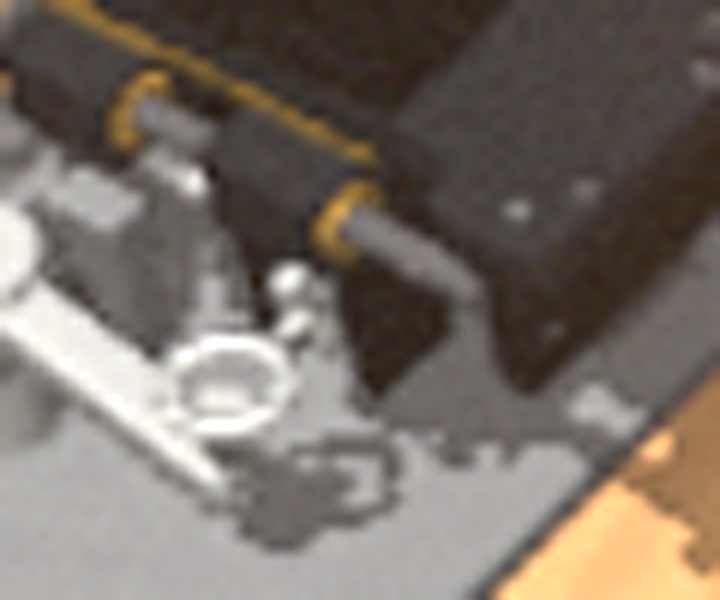

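View pics/side_12.png

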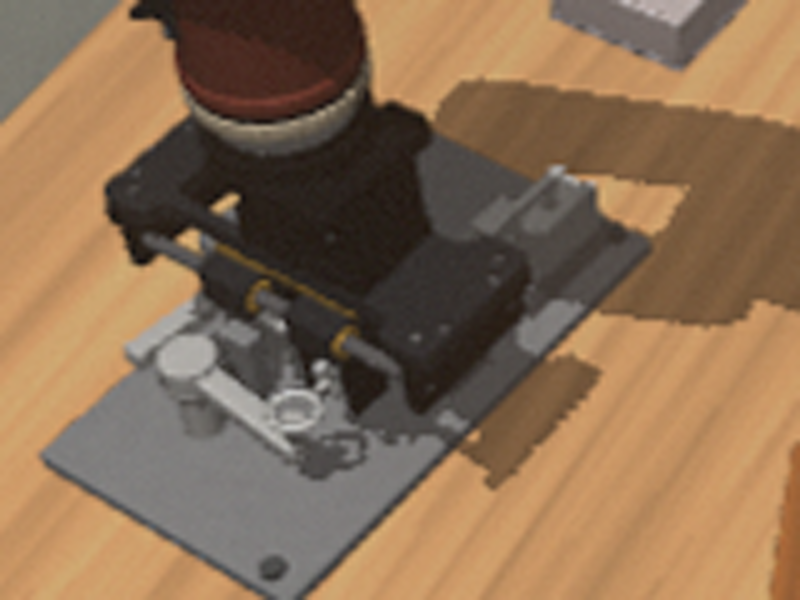

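```bash
python3 - <<'E'
from h import *
o=[]
for t in("8","12"):
    f=np.load(f"side_{t}.npz"); i=f["image"][155:190,220:260,::-1]; o.append(cv2.convertScaleAbs(cv2.resize(i,None,fx=10,fy=10,interpolation=cv2.INTER_CUBIC),alpha=1.8))
cv2.imwrite("pics/hk.png",np.hstack(o))
E
python3 ep.py 12 230 383 .086
```

```text
post-eye along 1.0 toolz 1.8
43 [0.65934538 0.10862067 0.08683583] [0.08481247 0.08686812 0.08868829]
slopes [0.045 0.011 0.087]
```

View pics/hk.png

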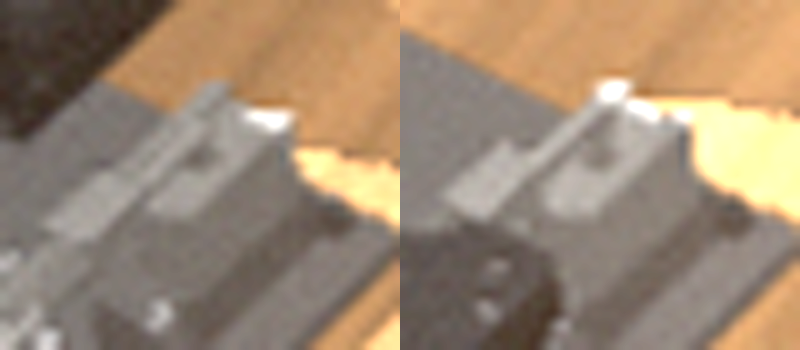

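>>> {"method": "send_rows", "body": {"series": [[-3,-2,2,0,0.05],[-4,-2.5,3,0,0.05],[-4,-2.5,3,0,0.05],[-4,-2.5,3,0,0.05],[-4,-2.5,3,0,0.05]]}}

```text
t: 16.55
ee_pos: [0.6562, 0.0788, 0.0844]
tcp_rot: [-0.469, 0.538, -0.536, 0.451]
ft_force: [-1.8, -11.7, -6.3]
gripper_width: 0.157
```

```bash
bash z.sh 13
```

```text
t 16.55 p [0.6562 0.0788 0.0844] xhead 261.17 down [-0.021 -0.013 -1.   ] F [ -1.84 -11.74  -6.28] tq [-1.48  0.18  0.05] w 13.6 q6 [ 0.01  0.46  1.52 -0.01  1.18  0.17]
side 13 130 130 5
```

View pics/z13.png

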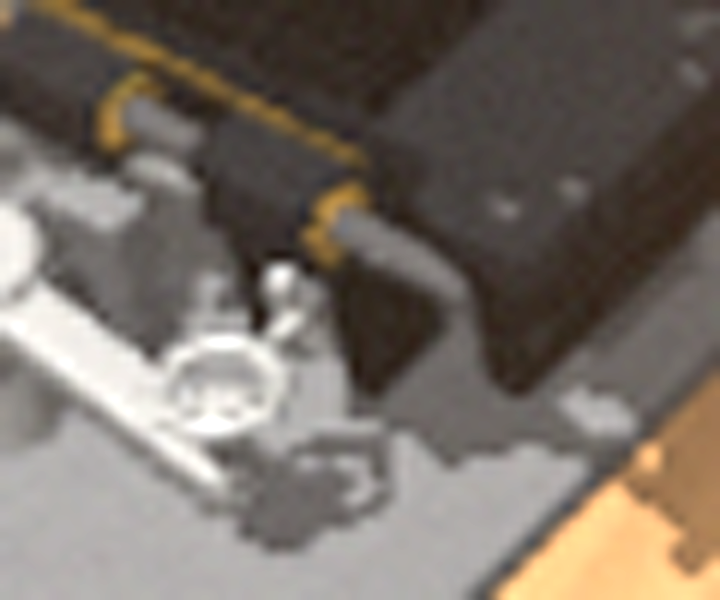

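```bash
for z in .084 .085 .086; do python3 ep.py 13 222 386 $z; done; python3 - <<'E'
from h import *
f=np.load("side_13.npz")
for v in range(205,220): print(v,[int(1000*px2w(f,u,v)[2]+.5) for u in range(182,197)])
E
```

```text
post-eye along 0.7 toolz -0.4
40 [0.66126808 0.10841434 0.08759705] [0.08494151 0.08769832 0.08963757]
slopes [ 0.002 -0.024  0.088]
post-eye along 0.1 toolz 0.3
41 [0.66104484 0.10996504 0.0874789 ] [0.08480426 0.08763897 0.08962394]
slopes [-0.013 -0.041  0.087]
post-eye along -0.5 toolz 1.0
43 [0.66056607 0.11039112 0.08751147] [0.08481959 0.08763897 0.08961843]
slopes [-0.004 -0.031  0.088]
205 [29, 25, 26, 12, 15, 11, 13, 14, 13, 78, 78, 87, 91, 94, 93]
206 [30, 27, 21, 15, 12, 14, 9, 13, 15, 75, 75, 83, 88, 89, 89]
207 [24, 21, 21, 14, 14, 16, 17, 15, 12, 70, 88, 85, 89, 81, 87]
208 [21, 19, 19, 13, 92, 88, 88, 88, 89, 88, 89, 87, 70, 79, 80]
209 [16, 16, 91, 90, 83, 87, 88, 85, 87, 87, 89, 85, 14, 10, 12]
210 [57, 59, 88, 87, 12, 9, 9, 18, 15, 13, 87, 86, 15, 14, 15]
211 [60, 87, 90, 16, 12, 13, 10, 16, 12, 13, 89, 88, 13, 13, 14]
212 [64, 89, 64, 62, 13, 82, 80, 80, 77, 12, 86, 88, 13, 14, 15]
213 [58, 89, 90, 61, 79, 79, 81, 79, 82, 79, 89, 994, 13, 16, 15]
214 [63, 87, 85, 89, 78, 77, 81, 79, 85, 91, 89, 12, 14, 16, 14]
215 [62, 62, 85, 91, 85, 89, 90, 87, 89, 87, 13, 14, 14, 9, 14]
216 [61, 59, 62, 61, 85, 88, 92, 85, 71, 64, 13, 14, 12, 12, 14]
217 [57, 61, 60, 59, 61, 62, 70, 67, 65, 63, 58, 12, 11, 17, 13]
218 [11, 56, 58, 61, 61, 59, 67, 66, 65, 65, 53, 11, 16, 9, 13]
219 [16, 12, 55, 56, 60, 66, 63, 62, 59, 55, 54, 12, 13, 11, 13]
```

>>> {"method": "send_rows", "body": {"series": [[-3,0,1.3,0,0.05],[-3,2,1.3,0,0.05],[-3,4,1.3,0,0.05],[-3,5,1.3,0,0.05],[-3,5,1.3,0,0.05]]}}

```text
t: 17.23
ee_pos: [0.6565, 0.0785, 0.0782]
tcp_rot: [-0.47, 0.538, -0.536, 0.449]
ft_force: [-2.2, -12.1, -1.1]
gripper_width: 0.155
```

```bash
bash z.sh 14
```

```text
t 17.23 p [0.6565 0.0785 0.0782] xhead 261.14 down [-0.025 -0.017 -1.   ] F [ -2.16 -12.06  -1.09] tq [-2.19  0.33  0.03] w 13.5 q6 [ 0.01  0.47  1.52 -0.02  1.17  0.17]
side 14 130 130 5
```

View pics/z14.png

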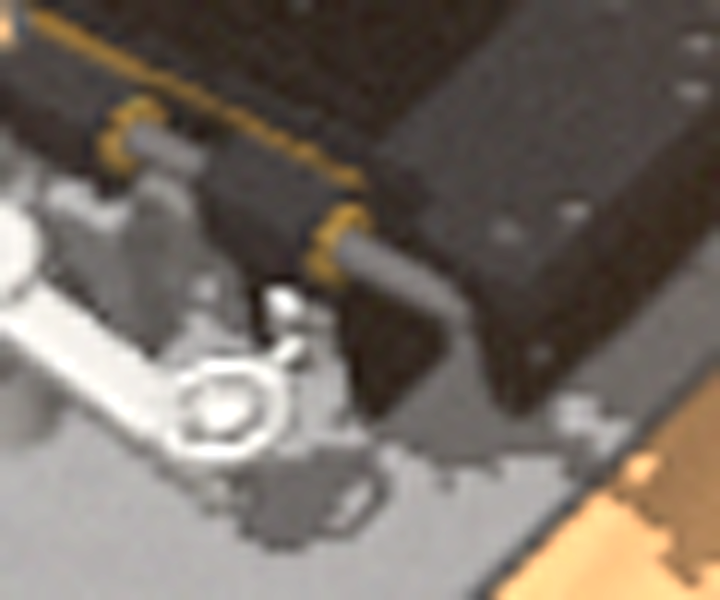

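>>> {"method": "send_rows", "body": {"series": [[-3,2,1,0,0.05],[-3,4,1,0,0.05],[-3,6,1,0,0.05],[-3,7,1,0,0.05],[-3,7,1,0,0.05]]}}

```text
t: 17.9
ee_pos: [0.657, 0.0781, 0.0709]
tcp_rot: [-0.472, 0.538, -0.537, 0.447]
ft_force: [-2.5, -10.8, 1.7]
gripper_width: 0.157
```

```bash
bash z.sh 15
```

```text
t 17.9 p [0.657  0.0781 0.0709] xhead 261.11 down [-0.027 -0.022 -0.999] F [ -2.47 -10.8    1.7 ] tq [-2.46  0.41 -0.  ] w 13.6 q6 [ 0.01  0.49  1.52 -0.02  1.16  0.18]
side 15 130 130 5
```

View pics/z15.png

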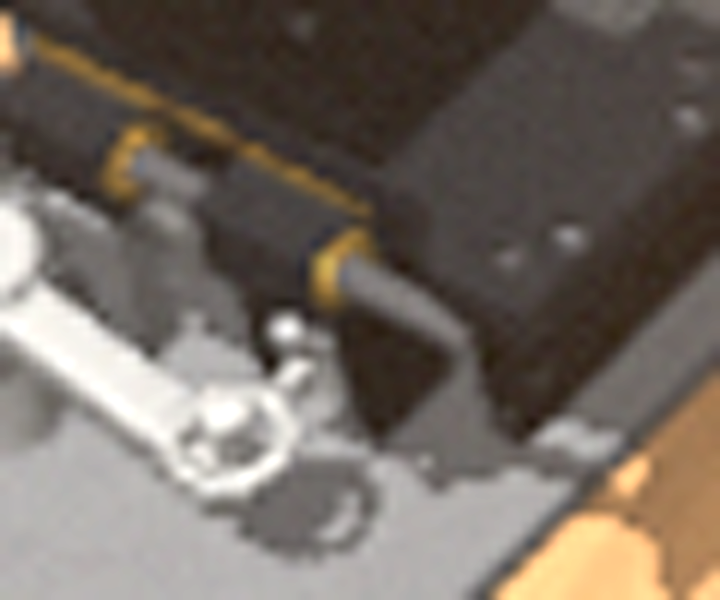

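>>> {"method": "send_rows", "body": {"series": [[-2,2,1,0,0.05],[-1,4,1,0,0.05],[2,4.5,0.5,0,0.05],[4,4.5,0.5,0,0.05],[4,4.5,0.5,0,0.05]]}}

```text
t: 18.58
ee_pos: [0.656, 0.0717, 0.0664]
tcp_rot: [0.473, -0.537, 0.537, -0.446]
ft_force: [-1.9, -8.8, 0.6]
gripper_width: 0.156
```

```bash
bash z.sh 16; python3 - <<'E'
from h import *
f=np.load("side_16.npz")
for v in range(208,226): print(v,[int(1000*px2w(f,u,v)[2]+.5) for u in range(182,197)])
E
```

```text
t 18.57 p [0.656  0.0717 0.0664] xhead 261.1 down [-0.03  -0.026 -0.999] F [-1.89 -8.8   0.64] tq [-2.03  0.39  0.03] w 13.6 q6 [ 0.    0.49  1.52 -0.03  1.16  0.17]
side 16 130 130 5
208 [25, 18, 15, 16, 16, 13, 12, 16, 15, 15, 13, 14, 60, 61, 68]
209 [19, 17, 14, 15, 14, 11, 13, 9, 19, 15, 11, 14, 59, 57, 66]
210 [62, 61, 13, 16, 16, 14, 13, 14, 12, 13, 14, 13, 52, 55, 67]
211 [60, 61, 61, 17, 13, 10, 81, 81, 13, 14, 15, 11, 13, 68, 71]
212 [994, 62, 62, 61, 62, 76, 78, 81, 83, 83, 67, 70, 69, 69, 13]
213 [60, 57, 58, 62, 80, 77, 82, 80, 79, 76, 15, 13, 65, 65, 68]
214 [59, 66, 63, 62, 79, 79, 80, 80, 79, 81, 13, 18, 14, 69, 69]
215 [60, 55, 59, 60, 65, 77, 80, 78, 78, 14, 14, 12, 11, 13, 68]
216 [57, 58, 60, 62, 60, 65, 70, 72, 994, 66, 13, 16, 9, 68, 66]
217 [52, 58, 62, 57, 63, 67, 70, 70, 69, 66, 61, 11, 16, 69, 63]
218 [14, 52, 58, 61, 62, 68, 64, 68, 66, 60, 58, 67, 67, 65, 16]
219 [18, 14, 51, 56, 56, 63, 64, 64, 65, 67, 67, 65, 67, 9, 15]
220 [12, 13, 16, 15, 53, 55, 58, 64, 66, 61, 63, 17, 13, 11, 12]
221 [14, 14, 14, 12, 9, 54, 55, 57, 54, 16, 10, 15, 12, 14, 12]
222 [14, 12, 12, 13, 11, 13, 53, 53, 13, 9, 12, 8, 12, 14, 15]
223 [14, 10, 14, 13, 15, 14, 14, 12, 15, 9, 16, 13, 14, 17, 9]
224 [14, 10, 10, 14, 16, 15, 10, 12, 13, 12, 17, 14, 16, 16, 15]
225 [11, 16, 12, 14, 17, 11, 13, 9, 994, 14, 13, 11, 13, 16, 12]
```

View pics/z16.png

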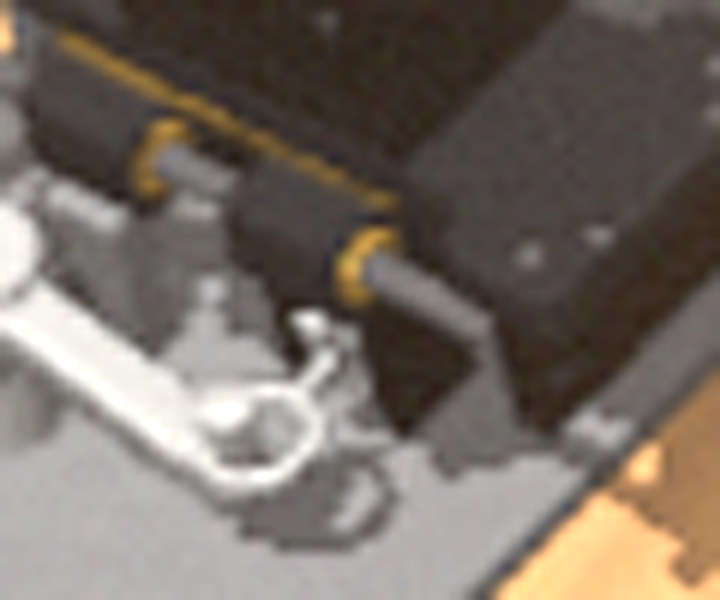

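View pics/side_16.png

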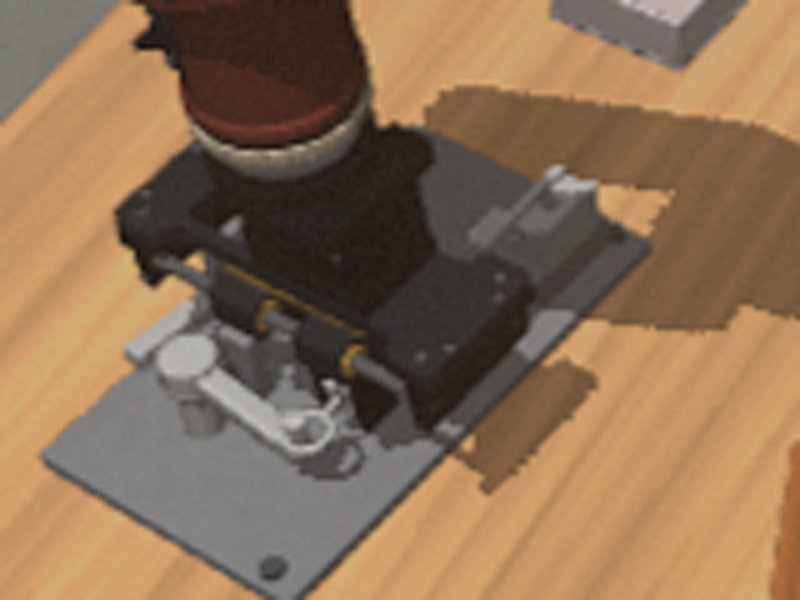

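>>> {"method": "send_rows", "body": {"series": [[0,0,0,0,0.3],[0,0,0,0,0.35],[0,0,0,0,0.4],[0,0,0,0,0.4],[0,0,0,0,0.4],[0,0,0,0,0.4]]}}

```text
t: 19.38
ee_pos: [0.656, 0.0718, 0.0664]
tcp_rot: [0.473, -0.537, 0.537, -0.446]
ft_force: [-0.9, 0.7, 0.3]
gripper_width: 0.399
```

```bash
bash z.sh 17
```

```text
t 19.38 p [0.656  0.0718 0.0664] xhead 261.1 down [-0.03  -0.026 -0.999] F [-0.88  0.7   0.28] tq [ 0.   -0.09 -0.02] w 34.7 q6 [ 0.    0.49  1.52 -0.03  1.16  0.17]
side 17 130 130 5
```

View pics/side_17.png

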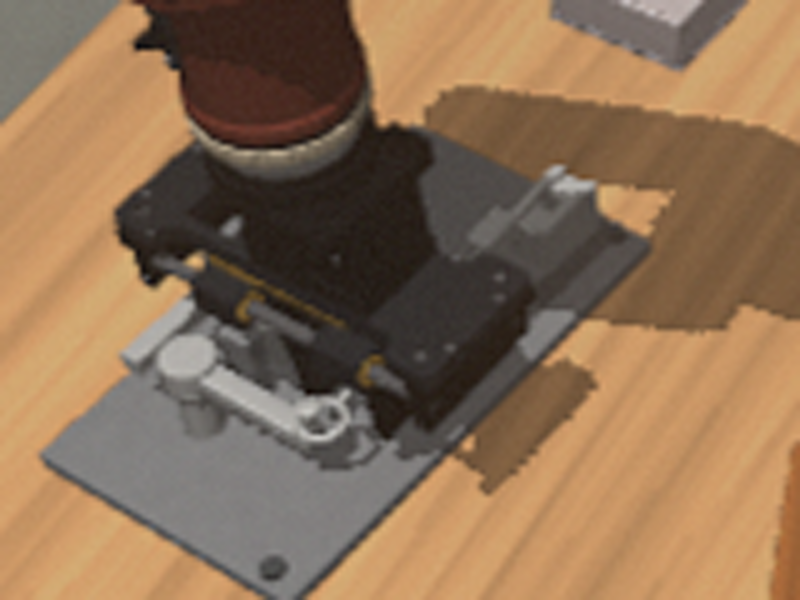

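Lever has swung back with the eye round its neck. I'll withdraw straight up along the tool axis, then clear away.

>>> {"method": "send_rows", "body": {"series": [[0,-15,0,0,0.4],[0,-35,0,0,0.4],[0,-70,0,0,0.4],[0,-120,0,0,0.4],[0,-170,0,0,0.4],[0,-180,-60,0,0.4],[0,-180,-120,0,0.4],[0,-180,-180,0,0.4],[0,-180,-200,0,0.4],[0,-180,-200,0,0.4],[0,-180,-200,0,0.4]]}}

```text
t: 20.8
ee_pos: [0.465, 0.1075, 0.2527]
tcp_rot: [0.473, -0.537, 0.538, -0.446]
ft_force: [0.2, 0.1, -0.0]
gripper_width: 0.398
```

```bash
bash z.sh 18; python3 st.py top,18,220,105,110,75
```

```text
t 20.8 p [0.465  0.1075 0.2527] xhead 261.09000000000003 down [-0.027 -0.026 -0.999] F [ 0.23  0.13 -0.03] tq [ 0.01 -0.07 -0.02] w 34.6 q6 [ 0.08 -0.12  1.86 -0.02  1.44  0.24]
side 18 130 130 5
t 20.85 p [0.465  0.1074 0.2523] xhead 261.08 down [-0.028 -0.026 -0.999] F [ 0.36  0.2  -0.42] tq [ 0.01 -0.08  0.04] w 34.9 q6 [ 0.08 -0.12  1.86 -0.02  1.44  0.24]
top 18 220 105 7
```

View pics/side_18.png

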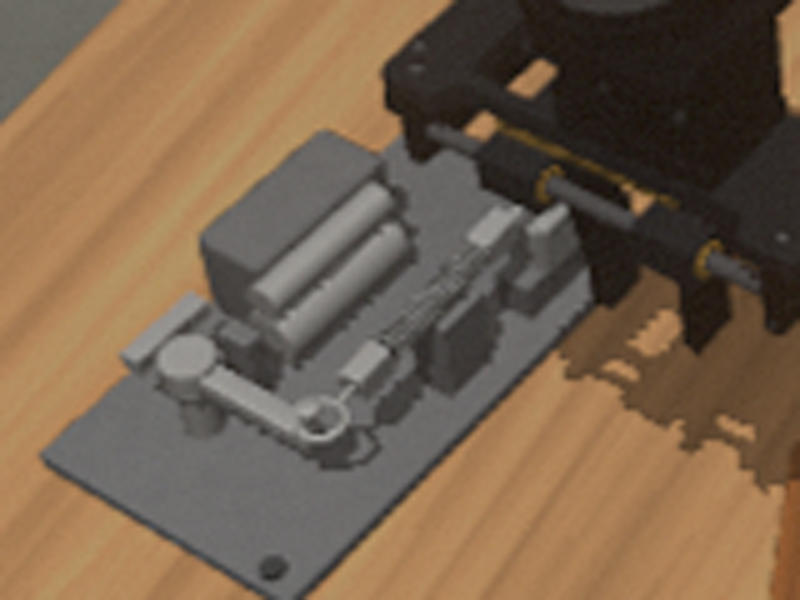

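View pics/top_18.png

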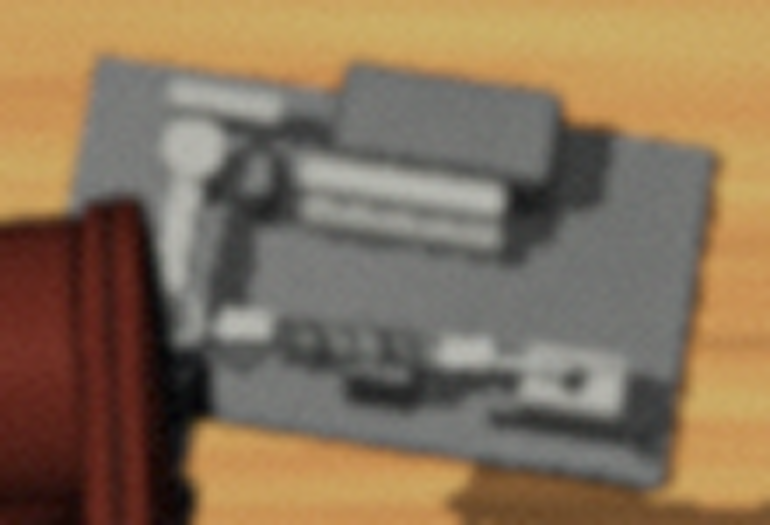

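View pics/z18.png

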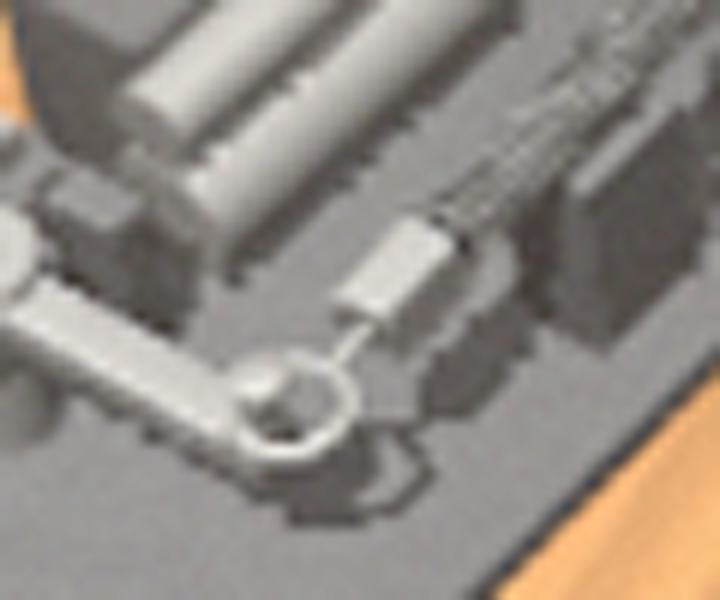

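>>> {"method": "send_rows", "body": {"series": [[60,0,-30,0,0.4],[120,0,-50,0,0.4],[180,0,-50,0,0.4],[240,0,-50,0,0.4],[280,0,-50,0,0.4],[280,0,-50,0,0.4],[280,0,-50,0,0.4]]}}

```text
t: 21.78
ee_pos: [0.3723, -0.1613, 0.2613]
tcp_rot: [-0.473, 0.538, -0.538, 0.445]
ft_force: [-0.5, 0.2, -0.0]
gripper_width: 0.405
```

```bash
python3 st.py side,19,160,150,100,75 top,19,220,105,110,75; python3 - <<'E'
from h import *
f=np.load("top_19.npz"); i=f["image"][140:170,225:320,::-1]; cv2.imwrite("pics/zt19.png",cv2.convertScaleAbs(cv2.resize(i,None,fx=8,fy=8,interpolation=cv2.INTER_CUBIC),alpha=1.3))
E
```

```text
t 21.77 p [ 0.3723 -0.1613  0.2613] xhead 261.02 down [-0.029 -0.025 -0.999] F [-0.46  0.23 -0.03] tq [ 0.02 -0.11 -0.01] w 35.2 q6 [-0.57 -0.33  2.02 -0.04  1.47 -0.41]
side 19 160 150 8
top 19 220 105 7
```

View pics/side_19.png

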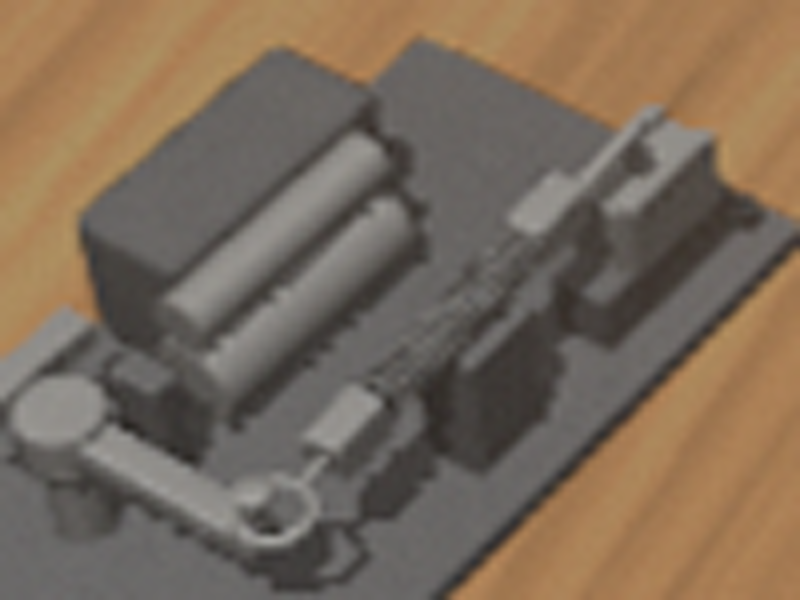

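View pics/zt19.png

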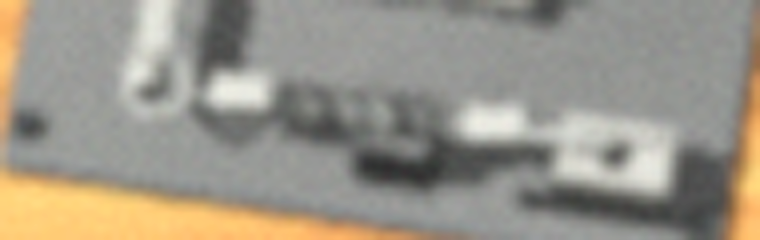

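```bash
python3 - <<'E'
from h import *
f=np.load("side_19.npz")
def g(x,y,z=None): return px2w(f,(x+.5)/8-.5+160,(y+.5)/8-.5+150,z=z)
c=np.array([np.cos(np.radians(81.3)),np.sin(np.radians(81.3)),0]); n=np.array([-c[1],c[0],0])
def med(x,y,k=1):
    u=int(round((x+.5)/8-.5+160));v=int(round((y+.5)/8-.5+150))
    return np.median([px2w(f,a,b) for a in range(u-k,u+k+1) for b in range(v-k,v+k+1)],0)
for nm,p in dict(near=(550,200),far=(345,425),head=(255,497),farlip=(640,130),armtop=(170,465),housing=(230,130)).items(): print(nm,med(*p).round(4))
H=np.array([.644,.0029,0])-.082*c
def pr(nm,p): d=p-H; print(nm,(d@c*1e3).round(1),(d@n*1e3).round(1))
pr("near",g(550,200,.078));pr("far",g(345,425,.077));pr("head",g(258,497,.079));pr("eye",g(276,508,.068))
# bar heights along groove
for v in range(160,185): print(v,[int(1000*px2w(f,u,v)[2]+.5) for u in range(226,250)])
E
```

```text
near [ 0.6378 -0.035   0.0845]
far [0.6506 0.0661 0.075 ]
head [0.6591 0.1032 0.0773]
farlip [ 0.631  -0.079   0.0758]
armtop [0.6967 0.0909 0.0615]
housing [ 0.7562 -0.0335  0.0674]
near 37.9 -3.6
far 144.9 3.7
head 182.0 2.3
eye 175.9 1.9
160 [1, 1, 5, 4, 0, 3, 1, 5, 4, 0, -1, 3, 2, 3, 0, 0, 3, 0, 1, 1, -3, 2, 4, 2]
161 [18, 15, 0, 0, 1, 0, 3, 0, 2, 0, 1, 7, 3, 2, 4, -1, 2, 3, 0, 1, 3, 4, 0, 0]
162 [14, 15, 10, 9, 2, 2, 4, 0, 1, 1, 3, 0, 0, 2, -2, 1, 1, -1, 1, 1, 4, 0, 0, 0]
163 [13, 13, 14, 12, 12, 13, 2, 3, 4, 2, 2, 1, 2, 2, -1, 64, 63, 66, 0, 0, -2, 1, 1, -1]
164 [15, 10, 14, 11, 13, 13, 10, 15, 0, 1, 3, 0, 1, 4, 67, 63, 66, 61, 1, 1, 3, 4, 4, 2]
165 [10, 12, 14, 13, 13, 12, 10, 14, 13, 14, 3, 3, 81, 82, 68, 65, 65, 61, 61, 1, 6, -1, 0, 0]
166 [12, 16, 13, 14, 12, 11, 12, 16, 11, 10, 15, 85, 82, 82, 83, 58, 62, 63, 67, 61, 59, 66, 66, 64]
167 [13, 17, 13, 12, 14, 15, 17, 15, 11, 13, 84, 81, 81, 77, 76, 62, 61, 60, 61, 61, 67, 64, 65, 63]
168 [12, 14, 12, 13, 12, 13, 14, 11, 11, 68, 81, 82, 81, 75, 76, 60, 60, 60, 60, 67, 66, 63, 60, 58]
169 [15, 12, 10, 12, 17, 18, 9, 14, 63, 83
[... 874 characters left out ...]
7, 86, 83, 83, 81, 75, 74, 49, 48, 49, 53, 55, 55, 59, 55, 51, 49, 48, 39, 40, 34, 30, 27, 29]
179 [85, 82, 86, 80, 994, 75, 42, 45, 46, 49, 50, 52, 51, 55, 52, 47, 44, 43, 43, 36, 27, 23, 24, 21]
180 [80, 83, 74, 78, 73, 16, 36, 41, 45, 44, 50, 49, 49, 51, 50, 44, 44, 39, 38, 28, 28, 20, 20, 18]
181 [80, 81, 75, 72, 69, 17, 32, 35, 35, 39, 43, 44, 45, 45, 45, 44, 37, 34, 29, 22, 22, 19, 15, 12]
182 [78, 69, 75, 70, 11, 37, 36, 35, 33, 36, 40, 40, 42, 44, 41, 39, 34, 34, 23, 24, 17, 19, 17, 15]
183 [75, 9, 13, 13, 38, 36, 32, 32, 33, 34, 33, 38, 39, 41, 39, 37, 28, 26, 21, 20, 16, 15, 14, 12]
184 [14, 12, 17, 34, 35, 35, 36, 38, 36, 34, 38, 38, 35, 35, 36, 31, 24, 24, 19, 14, 14, 16, 11, 14]
```

```bash
cat > to.py <<'E'
import sys
from h import *
from scipy.spatial.transform import Rotation as R
o=r.get_obs(); M=R.from_quat(o["tcp_rot"]).as_matrix()
print(o["ee_pos"].round(4),(M.T@(np.array(list(map(float,sys.argv[1:4])))-o["ee_pos"])*1e3).round(1))
E
python3 to.py .639 -.0375 .15;python3 to.py .639 -.0375 .0755
```

```text
[ 0.3724 -0.1605  0.2613] [-165.8  100.3  247.1]
[ 0.3724 -0.1605  0.2613] [-168.   174.7  249. ]
```

>>> {"method": "send_rows", "body": {"series": [[-30,0,50,0,0.4],[-60,0,100,0,0.4],[-100,10,150,0,0.4],[-130,20,195,0,0.4],[-150,40,225,0,0.4],[-166,70,247,0,0.4],[-166,100,247,0,0.4],[-166,100,247,0,0.4],[-166,100,247,0,0.4]]}}

```text
t: 23.0
ee_pos: [0.6394, -0.0365, 0.1515]
tcp_rot: [0.473, -0.536, 0.537, -0.447]
ft_force: [0.5, 0.0, 1.2]
gripper_width: 0.399
```

```bash
python3 st.py side,20,130,90,160,120; python3 to.py .639 -.0375 .0755
```

```text
t 23.0 p [ 0.6394 -0.0365  0.1515] xhead 261.21 down [-0.028 -0.026 -0.999] F [0.52 0.05 1.16] tq [ 0.05 -0.09  0.01] w 34.7 q6 [-0.16  0.35  1.54 -0.03  1.28 -0.  ]
side 20 130 90 5
[ 0.6399 -0.0369  0.1523] [-1.5 76.8  0.9]
```

View pics/side_20.png

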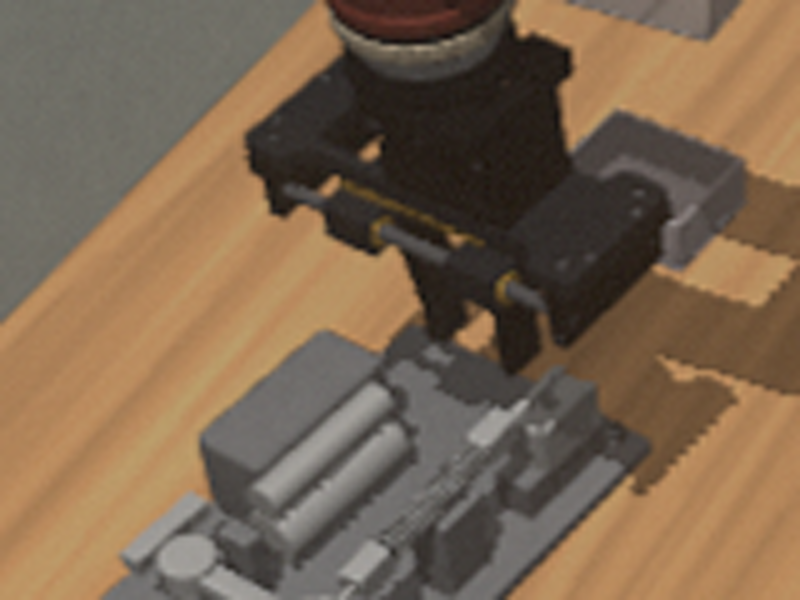

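>>> {"method": "send_rows", "body": {"series": [[-1,30,1,0,0.4],[-1,55,1,0,0.4],[-1,70,1,0,0.4],[-1,76,1,0,0.4],[-1,76,1,0,0.4],[-1,76,1,0,0.1],[-1,76,1,0,0.05],[-1,76,1,0,0.05],[-1,76,1,0,0.05],[-1,76,1,0,0.05]], "grip_force": 25}}

```text
t: 24.3
ee_pos: [0.6392, -0.0381, 0.0767]
tcp_rot: [0.473, -0.536, 0.538, -0.447]
ft_force: [-1.5, 0.5, 3.6]
gripper_width: 0.16
```

```bash
python3 st.py side,21,130,90,160,120
```

```text
t 24.3 p [ 0.6392 -0.0381  0.0767] xhead 261.19 down [-0.026 -0.026 -0.999] F [-1.51  0.49  3.65] tq [-0.04  0.11  0.03] w 13.9 q6 [-0.17  0.43  1.59 -0.03  1.15  0.  ]
side 21 130 90 5
```

View pics/side_21.png

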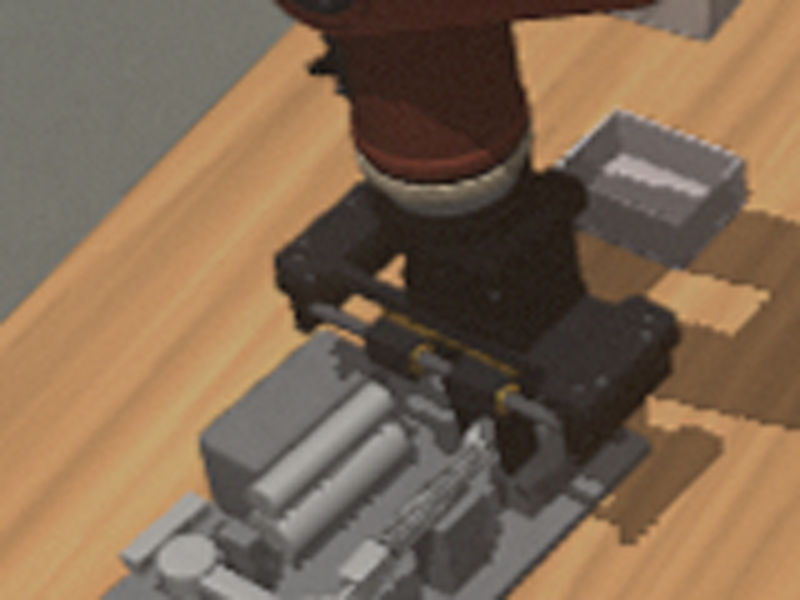

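>>> {"method": "send_rows", "body": {"series": [[1,0,0,0,0.05],[2,1,0,0,0.05],[2,2,0,0,0.05],[2,3,0,0,0.05],[2,3,0,0,0.05]]}}

```text
t: 24.98
ee_pos: [0.6393, -0.0391, 0.0738]
tcp_rot: [0.472, -0.536, 0.538, -0.448]
ft_force: [1.2, 6.0, 2.1]
gripper_width: 0.158
```

>>> {"method": "send_rows", "body": {"series": [[0.5,1,0,0,0.05],[0.5,2,0,0,0.05],[0.5,3,0,0,0.05],[0.5,3,0,0,0.05]]}}

```text
t: 25.48
ee_pos: [0.6396, -0.0392, 0.0728]
tcp_rot: [0.472, -0.536, 0.538, -0.448]
ft_force: [-4.7, 4.7, 14.2]
gripper_width: 0.162
```

```bash
python3 st.py side,22,130,90,160,120
```

```text
t 25.48 p [ 0.6396 -0.0392  0.0728] xhead 261.21 down [-0.024 -0.024 -0.999] F [-4.69  4.66 14.16] tq [0.94 0.82 0.08] w 14.1 q6 [-0.17  0.44  1.59 -0.03  1.14 -0.  ]
side 22 130 90 5
```

View pics/side_22.png

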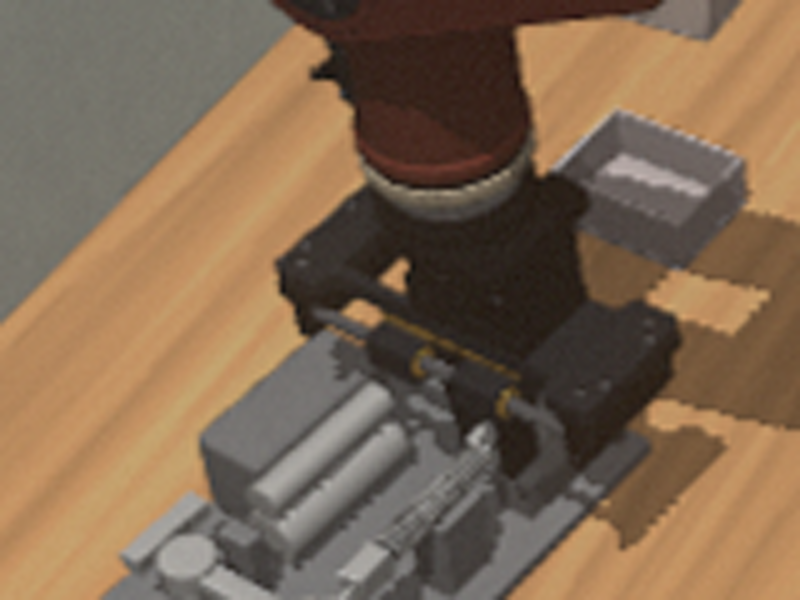

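>>> {"method": "send_rows", "body": {"series": [[0,-1,0,0,0.2],[0,-1,0,0,0.4],[0,-1,0,0,0.4],[0,-20,0,0,0.4],[0,-50,0,0,0.4],[-40,-60,0,0,0.4],[-100,-60,0,0,0.4],[-102,-60,0,0,0.4],[-102,-60,0,0,0.4]]}}

```text
t: 26.65
ee_pos: [0.6568, 0.0631, 0.1307]
tcp_rot: [0.472, -0.535, 0.538, -0.448]
ft_force: [-0.5, -1.1, 0.0]
gripper_width: 0.399
```

```bash
bash z.sh 23; python3 to.py .655 .0615 .066
```

```text
t 26.65 p [0.6568 0.0631 0.1307] xhead 261.28 down [-0.023 -0.025 -0.999] F [-0.55 -1.11  0.03] tq [ 0.03 -0.1   0.02] w 34.7 q6 [-0.01  0.41  1.5  -0.03  1.25  0.15]
side 23 130 130 5
[0.6567 0.0624 0.1305] [-0.7 64.5 -0.3]
```

View pics/side_23.png

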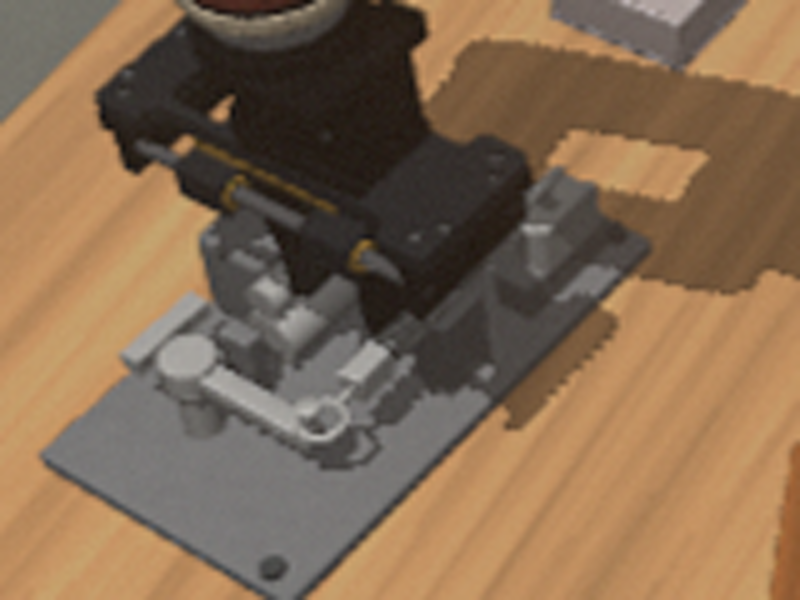

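>>> {"method": "send_rows", "body": {"series": [[-1,25,0,0,0.4],[-1,48,0,0,0.4],[-1,60,0,0,0.4],[-1,64,0,0,0.4],[-1,64,0,0,0.4],[-1,64,0,0,0.1],[-1,64,0,0,0.05],[-1,64,0,0,0.05],[-1,64,0,0,0.05],[-1,64,0,0,0.05]], "grip_force": 25}}

```text
t: 27.95
ee_pos: [0.6554, 0.0619, 0.0669]
tcp_rot: [0.472, -0.536, 0.538, -0.448]
ft_force: [-2.4, 1.3, 4.5]
gripper_width: 0.158
```

```bash
python3 st.py
```

```text
t 27.95 p [0.6554 0.0619 0.0669] xhead 261.2 down [-0.024 -0.024 -0.999] F [-2.43  1.26  4.5 ] tq [ 0.04  0.41 -0.09] w 13.8 q6 [-0.01  0.48  1.54 -0.03  1.15  0.15]
```

>>> {"method": "send_rows", "body": {"series": [[0,-1,0,0,0.05],[0,-2,0,0,0.05],[0,-3.5,0,0,0.05],[0,-4.5,0,0,0.05],[0,-4.5,0,0,0.05]]}}

```text
t: 28.58
ee_pos: [0.6546, 0.062, 0.0707]
tcp_rot: [0.473, -0.536, 0.537, -0.447]
ft_force: [-0.9, -0.1, -8.2]
gripper_width: 0.159
```

```bash
bash z.sh 24; python3 - <<'E'
from h import *
f=np.load("side_24.npz")
for v in range(200,224): print(v,[int(1000*px2w(f,u,v)[2]+.5) for u in range(186,208)])
E
```

```text
t 28.57 p [0.6546 0.062  0.0707] xhead 261.22 down [-0.026 -0.025 -0.999] F [-0.92 -0.11 -8.18] tq [0.14 0.01 0.09] w 13.8 q6 [-0.01  0.48  1.53 -0.03  1.16  0.15]
side 24 130 130 5
200 [27, 30, 33, 28, 23, 12, 12, 15, 15, 79, 78, 127, 132, 136, 139, 140, 135, 134, 133, 137, 139, 141]
201 [24, 27, 28, 27, 14, 11, 14, 13, 10, 76, 77, 77, 77, 130, 994, 132, 130, 994, 94, 100, 94, 138]
202 [18, 20, 22, 16, 14, 12, 18, 18, 8, 16, 75, 75, 78, 77, 84, 133, 132, 90, 91, 95, 91, 85]
203 [10, 10, 14, 12, 13, 15, 10, 12, 16, 11, 72, 72, 76, 76, 77, 76, 79, 84, 90, 90, 85, 86]
204 [12, 13, 17, 13, 15, 10, 16, 12, 12, 11, 69, 68, 74, 77, 79, 80, 79, 80, 86, 87, 82, 78]
205 [12, 18, 12, 14, 16, 15, 12, 14, 11, 14, 65, 64, 69, 71, 76, 78, 75, 74, 79, 81, 76, 73]
206 [14, 17, 15, 11, 11, 12, 14, 14, 14, 14, 11, 59, 61, 71, 72, 72, 73, 69, 76, 77, 72, 73]
207 [10, 12, 16, 15, 13, 16, 12, 11, 11, 10, 13, 56, 69, 72, 69, 66, 69, 71, 73, 73, 71, 66]
208 [17, 12, 17, 14, 12, 14, 73, 72, 68, 72, 73, 73, 70, 994, 16, 65, 63, 68, 65, 69, 68, 65]
209 [12, 14, 12, 14, 78, 78, 79, 79, 70, 70, 72, 71, 70, 15, 
[... 629 characters left out ...]
7, 66, 11, 10, 14, 14, 11, 15, 14, 16, 15, 14, 11, 13]
217 [50, 56, 59, 59, 59, 60, 61, 57, 55, 58, 15, 14, 15, 15, 12, 14, 12, 14, 12, 14, 16, 12]
218 [16, 12, 55, 55, 58, 59, 56, 53, 14, 9, 14, 10, 11, 10, 14, 15, 9, 11, 14, 10, 11, 11]
219 [13, 13, 16, 15, 54, 56, 53, 13, 10, 12, 15, 13, 11, 15, 13, 14, 12, 11, 15, 15, 15, 12]
220 [8, 14, 13, 13, 12, 14, 13, 10, 11, 14, 14, 11, 13, 14, 11, 7, 13, 17, 14, 13, 16, 15]
221 [18, 14, 13, 10, 13, 10, 14, 12, 12, 13, 16, 16, 17, 17, 12, 14, 16, 11, 11, 12, 13, 16]
222 [15, 13, 15, 12, 15, 13, 13, 12, 14, 13, 12, 12, 13, 11, 16, 15, 15, 15, 11, 11, 11, 13]
223 [11, 11, 12, 14, 13, 12, 13, 12, 14, 11, 13, 13, 13, 9, 14, 13, 13, 14, 15, 11, 12, 10]
```

View pics/z24.png

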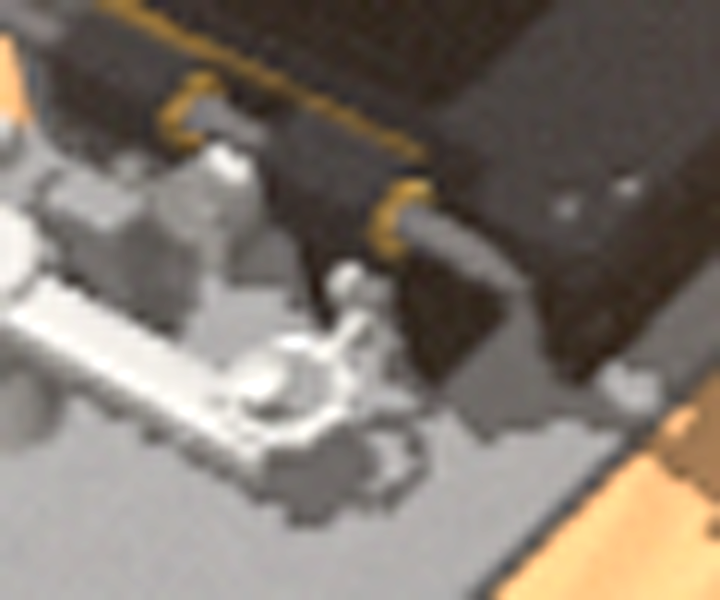

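>>> {"method": "send_rows", "body": {"series": [[0,-0.5,0,0,0.2],[0,-0.5,0,0,0.4],[0,-0.5,0,0,0.4],[0,-20,0,0,0.4],[0,-50,0,0,0.4],[50,-60,0,0,0.4],[101,-60,0,0,0.4],[101,-60,0,0,0.4],[101,-60,0,0,0.4]]}}

```text
t: 29.75
ee_pos: [0.6412, -0.0362, 0.1349]
tcp_rot: [0.472, -0.536, 0.538, -0.448]
ft_force: [0.2, -0.2, -0.1]
gripper_width: 0.397
```

```bash
python3 st.py side,25,130,130,160,120; python3 to.py .639 -.038 .073
```

```text
t 29.75 p [ 0.6412 -0.0362  0.1349] xhead 261.15999999999997 down [-0.025 -0.024 -0.999] F [ 0.21 -0.19 -0.05] tq [-0.04 -0.09 -0.  ] w 34.5 q6 [-0.16  0.37  1.55 -0.03  1.25 -0.  ]
side 25 130 130 5
[ 0.6411 -0.0356  0.1345] [ 1.  61.5 -0.4]
```

View pics/side_25.png

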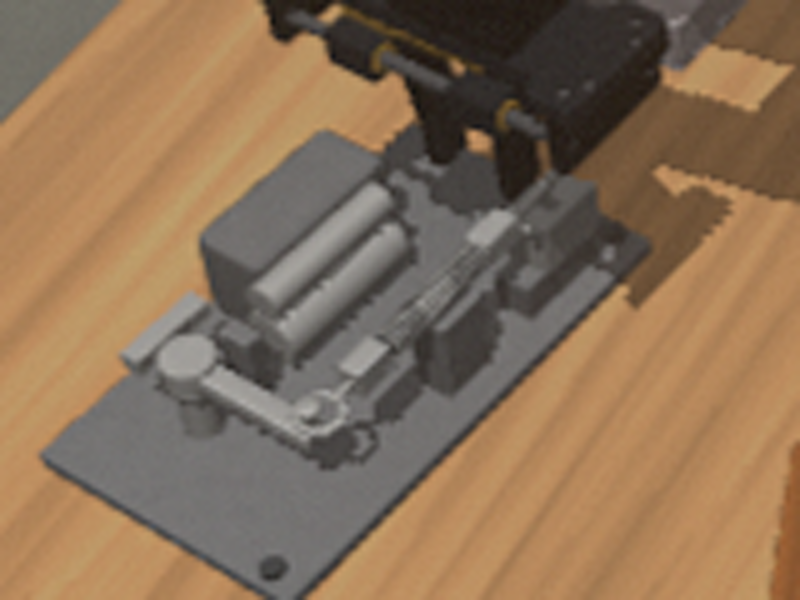

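>>> {"method": "send_rows", "body": {"series": [[1,25,0,0,0.4],[1,46,0,0,0.4],[1,57,0,0,0.4],[1,61,0,0,0.4],[1,61,0,0,0.4],[1,61,0,0,0.1],[1,61,0,0,0.05],[1,61,0,0,0.05],[1,61,0,0,0.05],[1,61,0,0,0.05]], "grip_force": 25}}

```text
t: 31.05
ee_pos: [0.6397, -0.0382, 0.074]
tcp_rot: [0.472, -0.536, 0.538, -0.448]
ft_force: [-0.5, -0.3, 1.7]
gripper_width: 0.157
```

```bash
python3 - <<'E'
from h import *
f=np.load("side_25.npz")
print([px2w(f,u,v)[2].round(4) for u in (227,228,229) for v in (174,175,176)],[px2w(f,u,v)[2].round(4) for u in (201,202,203,204) for v in (200,201)])
E
python3 st.py
```

```text
[np.float64(0.9936), np.float64(0.0808), np.float64(0.0827), np.float64(0.0844), np.float64(0.0842), np.float64(0.0829), np.float64(0.0793), np.float64(0.0815), np.float64(0.0806)] [np.float64(0.0761), np.float64(0.0766), np.float64(0.0807), np.float64(0.0809), np.float64(0.0768), np.float64(0.081), np.float64(0.0754), np.float64(0.0815)]
t 31.05 p [ 0.6397 -0.0382  0.074 ] xhead 261.23 down [-0.024 -0.024 -0.999] F [-0.47 -0.27  1.69] tq [-0.03 -0.02  0.14] w 13.6 q6 [-0.17  0.43  1.59 -0.03  1.14 -0.  ]
```

>>> {"method": "send_rows", "body": {"series": [[1,1,0,0,0.05],[1.5,2,0,0,0.05],[1.5,2.5,0,0,0.05],[1.5,2.5,0,0,0.05]]}}

```text
t: 31.55
ee_pos: [0.6398, -0.0387, 0.0718]
tcp_rot: [0.472, -0.536, 0.537, -0.449]
ft_force: [0.1, 6.0, 4.6]
gripper_width: 0.16
```

>>> {"method": "send_rows", "body": {"series": [[0.5,1,0,0,0.05],[0.5,2,0,0,0.05],[0.5,2,0,0,0.05],[0.5,2,0,0,0.05]]}}

```text
t: 32.05
ee_pos: [0.6399, -0.0388, 0.0714]
tcp_rot: [0.472, -0.536, 0.537, -0.449]
ft_force: [-4.6, 4.1, 12.0]
gripper_width: 0.157
```

>>> {"method": "send_rows", "body": {"series": [[0,-1,0,0,0.2],[0,-1,0,0,0.4],[0,-1,0,0,0.4],[0,-20,0,0,0.4],[0,-60,0,0,0.4],[0,-110,-20,0,0.4],[0,-130,-80,0,0.4],[0,-130,-140,0,0.4],[20,-130,-200,0,0.4],[60,-130,-240,0,0.4],[100,-130,-240,0,0.4],[100,-130,-240,0,0.4]]}}

```text
t: 33.55
ee_pos: [0.3905, -0.1001, 0.2104]
tcp_rot: [0.47, -0.536, 0.539, -0.448]
ft_force: [-0.4, 0.3, -0.9]
gripper_width: 0.4
```

```bash
python3 st.py side,26,160,150,100,75 top,26,225,130,95,60; python3 - <<'E'
from h import *
f=np.load("side_26.npz")
print("near/hook");
for v in range(162,182): print(v,[int(1000*px2w(f,u,v)[2]+.5) for u in range(224,246)])
print("far/eye")
for v in range(196,220): print(v,[int(1000*px2w(f,u,v)[2]+.5) for u in range(186,210)])
E
```

```text
t 33.55 p [ 0.3905 -0.1001  0.2104] xhead 261.03 down [-0.02  -0.024 -1.   ] F [-0.4   0.27 -0.91] tq [ 0.03 -0.05  0.03] w 34.8 q6 [-0.42 -0.31  2.09 -0.03  1.36 -0.26]
side 26 160 150 8
top 26 225 130 8
near/hook
162 [16, 14, 9, 14, 16, 13, 6, 2, -1, 0, 0, 7, 1, -2, 2, -1, 2, 3, 0, 5, 0, 2]
163 [15, 17, 16, 14, 15, 13, 13, 16, 2, 1, 2, 3, 0, 3, 5, 4, 7, 68, 68, 65, 1, 2]
164 [16, 14, 11, 16, 13, 13, 13, 16, 13, 14, 0, 994, 2, 0, 0, 1, 66, 67, 67, 66, 0, 3]
165 [13, 12, 12, 13, 10, 17, 13, 11, 16, 16, 11, 15, 2, 1, 2, 66, 65, 67, 59, 63, 60, 0]
166 [16, 15, 12, 10, 12, 16, 13, 15, 12, 13, 11, 11, 13, 10, 67, 65, 65, 62, 59, 65, 60, 64]
167 [14, 12, 13, 13, 15, 12, 14, 14, 14, 11, 14, 14, 13, 67, 74, 75, 61, 62, 60, 59, 60, 60]
168 [12, 11, 12, 10, 13, 15, 17, 13, 11, 13, 10, 71, 66, 76, 75, 74, 73, 60, 64, 61, 62, 65]
169 [12, 13, 16, 12, 13, 15, 16, 11, 14, 14, 65, 63, 73, 77, 74, 70, 68, 64, 61, 63, 68, 69]
170 [15, 12, 16, 14, 15, 13, 11, 12, 15, 65, 62, 77, 75, 73, 67, 68, 66, 59, 59, 65, 65, 68]
171 [12, 15, 14, 14, 14, 13, 14, 11, 66, 67, 77, 76, 74, 60, 62, 64, 60, 55, 67, 65
[... 2665 characters left out ...]
13 [61, 59, 61, 68, 76, 75, 78, 74, 17, 16, 10, 16, 69, 67, 12, 13, 13, 13, 10, 13, 9, 14, 9, 14]
214 [60, 61, 61, 67, 69, 75, 71, 70, 58, 12, 12, 69, 69, 12, 13, 11, 11, 17, 9, 15, 12, 15, 15, 16]
215 [60, 63, 65, 69, 69, 70, 68, 72, 69, 70, 69, 66, 15, 13, 13, 10, 13, 15, 15, 13, 13, 12, 13, 13]
216 [56, 58, 59, 58, 59, 68, 69, 73, 72, 69, 15, 10, 12, 12, 14, 11, 11, 12, 10, 13, 12, 15, 12, 11]
217 [54, 57, 56, 61, 62, 63, 59, 58, 53, 53, 12, 11, 11, 15, 16, 13, 16, 12, 14, 12, 15, 13, 12, 14]
218 [13, 12, 52, 52, 54, 60, 60, 56, 11, 15, 17, 14, 12, 13, 12, 12, 10, 13, 12, 17, 11, 8, 14, 8]
219 [13, 13, 15, 13, 51, 56, 50, 16, 11, 9, 16, 15, 12, 994, 13, 13, 14, 11, 11, 17, 18, 15, 12, 13]
```

View pics/side_26.png

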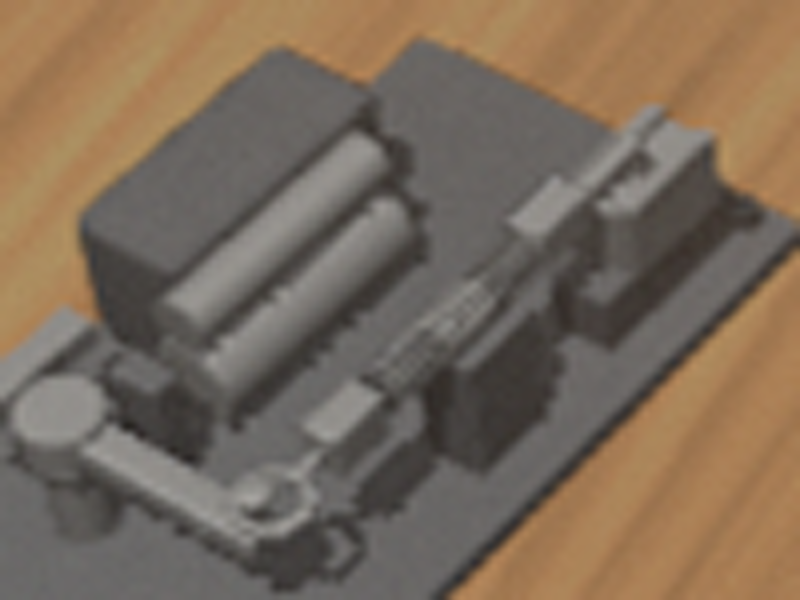

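View pics/top_26.png

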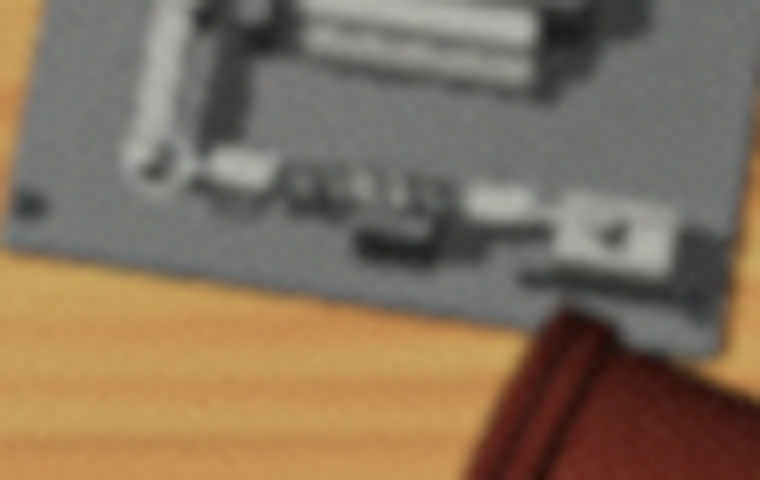

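```bash
python3 - <<'E'
from h import *
f=np.load("side_26.npz")
def g(x,y,z): return px2w(f,(x+.5)/8-.5+160,(y+.5)/8-.5+150,z=z)
c=np.array([.1513,.9885,0])
p=g(257,495,.079); v=g(60,415,.0655)
print(p,v,(p-v)@c/.08)
print(r.get_obs()["t"]); print(r.finish_job())
E
```

```text
[0.65754137 0.10152522 0.079     ] [0.7367093  0.09032435 0.0655    ] -0.011325569892394695
33.65
the job is handed in; nothing more can be done
None
```

The spring is refitted, and I handed the job in at 33.65 s of the 72 s allowed, with the gripper open and well clear.

**What I did**
- **Hook:** I took the grey spring from its wooden rest by the near block. The hole shows in the camera images, so I lowered the leg straight into it. It met no resistance all the way down and needed no sliding search.
- **Eye:** I re-gripped the far block and stretched the spring about 39 mm, judged from a pull of about 12 N. I lowered the eye over the post's head with the head visible inside the ring, eased back and let go. The lever swung back with the spring.
- **One fault to mend:** the first check showed the hook end riding about 9 mm too high and the eye a little low. I lifted the far block 4 mm, still under the head, and eased the near block down in two tries. The wrist force peaked at about 14 N, where the coil most likely came to bear on its rest.

**Last checks (side camera)**

| Item | Reading | Should be |
|---|---|---|
| Spring axis at the hook | about 72 mm | 70 mm |
| Leg depth in the hole | about 22 mm | 24 mm |
| Spring axis at far block | about 69 mm | 70 mm |
| Eye height on the neck | about 68 mm, head at 75–79 mm above it | below 75 mm |
| Lever angle | −0.01 rad, so at its stop within error | 0 |

- **Not fully seated or confirmed:** the leg may sit about 2 mm short of the full 24 mm, which is within the noise of the depth readings. I judged lever contact with the stop from the camera only. The measured post distance came out at 182 mm against the stated 180 mm, within my position error.
- **Bystanders:** the arm met no unexpected force on any carry. I did not take a full closing picture of every bystander object.

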